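# Lay up two post feet for tack welding

### The arm

A 7-joint arm with a two-finger parallel gripper is mounted at the origin on the work surface. World frame = base frame: x ahead of the robot, y to its left, z up, the work surface at z = 0. Lengths are in m, angles in rad, forces in N, time in s.
With the tool pointing down it reaches from about 0.4 to 0.85 m from the base axis. Payload 10.4 kg.
Tool frame: the origin (TCP) lies on the centre line of the jaws, within the pads' length; the fingertips stand 22 mm ahead of it and the grasp point (between the pads) lies 3 mm ahead of it; z points along the fingers, y is the direction in which the jaws open and shut (so a half turn about z gives the same grasp; the last joint's range is limited). The gripper opens to 85 mm and grips with 20 to 120 N. Pads are 22 mm wide; open, the fingers measure 114 mm over their backs; the gripper's body (76 mm by 85 mm) begins 54 mm behind the grasp point. The pads swing forward as they close: fully open they stand 13 mm farther back than shut.
Start: joints at [1.298, 0.332, -0.065, 1.46, 0.022, 1.35, -0.088], TCP at [0.155, -0.606, 0.253] pointing down, gripper open.
Joint ranges: [-2.6, 2.6], [-0.5, 2.12], [-1.47, 1.34], [0.16, 2.42], [-1.27, 4.41], [0.06, 2.06], [-2.6, 2.6]. Speed limits (rad/s): [2.22, 2.22, 2.79, 2.79, 3.14, 3.14, 3.14].

### API

Orientations are given as a unit quaternion [x, y, z, w].
In Python, from workcell import manip gives the robot as it stands. The module is installed in compiled form; this text tells all that it offers.
- The arm moves only by the shell command python3 -m crank 'ROWS' [FORCE]. ROWS is JSON, a list of rows, each a list of 3 entries, a list of its own where there are three numbers: the opening, from -1 (shut) to 1 (fully open), then the shift along the tool's x, y, z normalised to -1 to 1, where 1 is 80 mm, then the turn, a rotation vector about the tool's x, y, z normalised to -1 to 1, where 1 is pi/4 rad. In form: [[jaw, [tx, ty, tz], [ax, ay, az]], ...]. A call has exactly 5 rows; each row shifts and turns the commanded pose from where the row before left it, along the tool's axes as they then stand; what a row does not reach is not made up. A row lasts 1/10 s, in which the tool goes at most 50 mm and 8.59 degrees, less where a joint would pass 70% of its speed; a pose out of reach is approached as far as the arm can. A call with a number of a shift or a turn outside -1 to 1 is refused whole. A call with a gripper value outside its range is refused whole. The fingers move at their own pace and stop on an object; FORCE is the grip in N (left out, the last holds). Time passes only in rows, so rows that do not move let the fingers close, or fill a call up. It gives the time, the measured TCP pose, the force and the opening at its end, in the units of the state.
- manip.get_obs(): the state, without advancing time (a new reading comes with each control period).
- manip.camera(name): name is "scene" or "top" or "wrist"; returns the picture (480x640x3 uint8, blue, green, red); there is no depth.
- manip.camera_info(name): a dict with "K" (3x3 intrinsics, pixels), "camera_from_world" (4x4, takes a point from world to camera coordinates); the wrist camera has in their place "mount" (4x4, takes a point from camera to tool coordinates, whose origin is the TCP and whose axes are the flange's). Camera axes: x right, y down, z forward; pixel columns grow to the right and rows downward; lengths in m; the calibration is good to about 2 mm. A picture is of the moment at which its call begins: read the wrist's pose just before it. camera_info takes no time and is no camera call.
- manip.hand_in(): hands the job in, once; it reports no verdict.
The state is a dict: "clock": time; "joint_pos": joint angles; "joint_velocities": joint speeds; "tau": joint torques, N m; "position": TCP position; "ee_rot": TCP orientation; "ft_force": force on the tool from outside, world axes, zero at the start; "torque": the same for the moment, N m; "grip_width": opening from 0.0 (shut) to 1.0 (fully open).
Only numpy, scipy, OpenCV 4.12 (cv2) and the standard library are available. Lean on these libraries where they do the work, as an engineer would, in place of code of your own. Each camera call takes 0.05 s, during which the arm holds its last target.

### The job

Lay up the two post feet ready for tacking. On the rectangular block stack, from the bottom up, the rectangular base plate (its long side along the block's), the square tube upright on it and the small square cap on top; on the round table lay the round flange with the pipe upright on it. Centre every piece on the one below with all the square-sided ones squared up to each other, let go of everything, and leave the tin, hammer and brush where they are.

Things in the scene. Friction and masses are not known exactly. Their poses are not given: they have to be found in the camera images.
- plate_mid (a point): Rectangular steel base plate, 100 x 50 x 12 mm, four dark bolt holes, lying flat (loose, about 0.46 kg). The point is its centre, half-way up (6 mm above its underside); x along its 100 mm side, y along its 50 mm side, z up.
- tube_mid (a point): Short piece of square steel tube, 40 x 40 mm outside, 4 mm wall, 60 mm tall, open at both ends, standing upright (loose, about 0.25 kg). The point is its centre, half-way up (30 mm above its lower end); x and y square to its sides, z along its bore, up.
- cap_mid (a point): Small plain square steel cap plate, 46 x 46 x 12 mm, no holes, lying flat (loose, about 0.2 kg). The point is its centre, 6 mm above its underside; x and y along its sides, z up.
- flange_mid (a point): Round steel flange, a flat disc 52 mm in diameter and 15 mm thick with a 16 mm hole in the middle, lying flat (loose, about 0.22 kg). The point is its centre, 7.5 mm above its underside; z up.
- pipe_mid (a point): Short piece of round steel pipe, 42 mm outside diameter, 4 mm wall, 50 mm tall, open at both ends, standing upright (loose, about 0.16 kg). The point is its centre, half-way up (25 mm above its lower end); z along its bore, up.
- block_top (a point): Rectangular aluminium welding block, 130 x 85 mm and 25 mm high, fixed to the bench. The point is the centre of its flat top face, 25 mm above the bench; x along its 130 mm side, y along its 85 mm side, z up.
- turntable_top (a point): Round aluminium welding table, 110 mm in diameter and 25 mm high, fixed to the bench (it does not turn). The point is the centre of its flat top face, 25 mm above the bench; z up.
- tin_mid (a point): Bystander, to be left alone: closed round tin of paste, 60 mm in diameter, 50 mm tall, standing loose among the parts. The point is its centre, half-way up.
- hammer: Bystander, to be left alone: loose hammer lying on the bench at the left-hand (+y) edge of the parts, head away from the robot.
- brush: Bystander, to be left alone: loose hand brush lying on the bench at the right-hand (-y) edge of the parts, pointing away from the robot.

How it is judged:
At the end, for the whole second after the job is handed in: Plate on block, flange on round table: centred within 12 mm. Tube on plate, cap on tube, pipe on flange: each centred on the piece below within 10 mm and upright. Plate, tube, cap sides parallel within 0.2 rad, plate long side along the block. Heights within 4 mm; all still (horizontal distance between plate_mid and block_top below 0.012 m and angle between the x axis of plate_mid and the x axis of block_top, either way round below 0.2 rad and z of plate_mid in the frame of block_top between 0.002 and 0.01 m and horizontal distance between tube_mid and plate_mid below 0.01 m and z of tube_mid in the frame of block_top between 0.038 and 0.046 m and angle between the z axis of each of tube_mid, cap_mid and the z axis of block_top, either way round below 0.1 rad and (angle between the x axis of tube_mid and the x axis of plate_mid, either way round below 0.2 rad or angle between the x axis of tube_mid and the y axis of plate_mid, either way round below 0.2 rad) and horizontal distance between cap_mid and tube_mid below 0.01 m and z of cap_mid in the frame of block_top between 0.074 and 0.082 m and (angle between the x axis of cap_mid and the x axis of tube_mid, either way round below 0.2 rad or angle between the x axis of cap_mid and the y axis of tube_mid, either way round below 0.2 rad) and horizontal distance between flange_mid and turntable_top below 0.012 m and z of flange_mid in the frame of turntable_top between 0.0035 and 0.0115 m and horizontal distance between pipe_mid and flange_mid below 0.01 m and z of pipe_mid in the frame of turntable_top between 0.036 and 0.044 m and angle between the z axis of pipe_mid and the z axis of turntable_top, either way round below 0.1 rad and linear speed of each of plate, tube, cap, flange, pipe below 0.02 m/s); the robot touches nothing.
It fails at once if the tin is pushed more than 30 mm from its place (distance of tin_mid from where it was at the start of the episode above 0.03 m).
It fails at once if the hammer is pushed more than 30 mm from its place (distance of hammer from where it was at the start of the episode above 0.03 m).
It fails at once if the brush is pushed more than 30 mm from its place (distance of brush from where it was at the start of the episode above 0.03 m).
It also fails if it takes over 112 s, if anything falls off the work surface, if the arm or the gripper's body presses on something with over 40 N, if the wrist force passes 120 N, or if a joint passes its speed limit or range.

## Working session

There is one attempt and no reset: what is moved stays moved. The work goes in short steps, Python scripts to look and compute and a shell command to move; the robot and the scene stay as the last step left them, time stands still between calls to the robot, and variables do not carry over. Pictures are saved under pics/ and viewed, and the job is handed in when it is done.

```bash
mkdir -p pics
python3 - <<'E'
from workcell import manip
import cv2
o=manip.get_obs()
print({k:(v if not hasattr(v,'round') else v) for k,v in o.items()})
for n in ["scene","top","wrist"]:
    im=manip.camera(n); cv2.imwrite(f"pics/{n}0.png",im); print(n,manip.camera_info(n))
E
```

```text
{'clock': 0.0, 'joint_pos': array([ 1.29841551,  0.33291361, -0.06469595,  1.4609291 ,  0.02163158,
        1.34990801, -0.08847949]), 'joint_velocities': array([ 7.34089450e-05, -2.34262706e-04,  1.49533477e-03, -8.67422743e-04,
       -1.07457354e-04,  1.18786501e-04, -2.53956524e-03]), 'tau': array([ 3.92405864e-04, -6.25443149e+01,  4.96571534e-02, -3.91605771e+01,
        1.62316201e-02,  1.00544727e-02,  2.58883381e-05]), 'position': array([ 0.15439468, -0.60527746,  0.25249568]), 'ee_rot': array([ 9.92208297e-01,  1.24587966e-01, -1.39899302e-04, -7.17294523e-04]), 'ft_force': array([-0.60466066,  0.50844815,  0.44653411]), 'torque': array([-0.00131946, -0.00727103, -0.01389605]), 'grip_width': 0.9967963185376506}
scene {'K': array([[444.00364447,   0.        , 322.0353351 ],
       [  0.        , 444.00364447, 240.12653848],
       [  0.        ,   0.        ,   1.        ]]), 'camera_from_world': array([[ 0.12931794,  0.99150131,  0.01421374, -0.07595641],
       [ 0.50884703, -0.05405055, -0.85915845, -0.20724544],
       [-0.85108846,  0.11833722, -0.5115122 ,  1.65734855]
[... 314 characters left out ...]
     [-0.98898327,  0.01990887, -0.14668241,  0.51874949],
       [ 0.14627597, -0.02053871, -0.98903059,  0.99886519],
       [ 0.        ,  0.        ,  0.        ,  1.        ]])}
wrist {'K': array([[347.81502883,   0.        , 320.8411833 ],
       [  0.        , 347.81502883, 238.32385589],
       [  0.        ,   0.        ,   1.        ]]), 'mount': array([[-7.89765989e-04, -9.62964449e-01, -2.69627236e-01,
         6.82231393e-02],
       [ 9.99999569e-01, -6.28817404e-04, -6.83302052e-04,
        -2.26363030e-04],
       [ 4.88449285e-04, -2.69627659e-01,  9.62964530e-01,
        -1.21317722e-01],
       [ 0.00000000e+00,  0.00000000e+00,  0.00000000e+00,
         1.00000000e+00]])}
```

View pics/scene0.png

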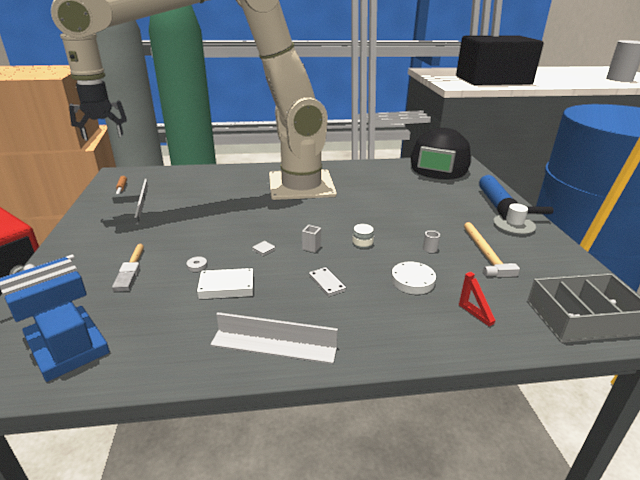

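View pics/top0.png

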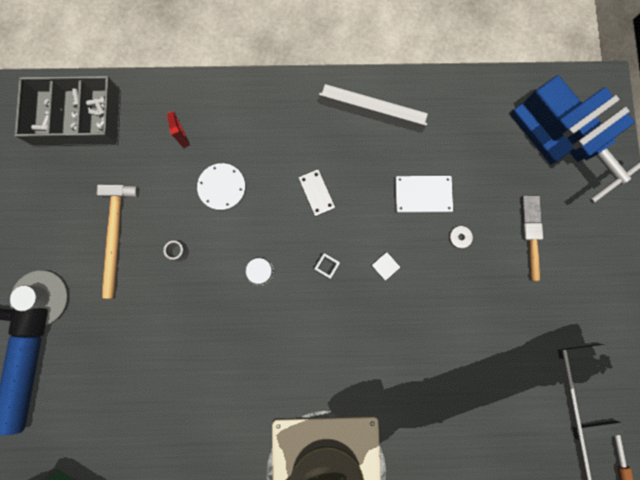

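The scene view shows the block at (226,283), round table at (413,277), plate (327,280), tube (312,238), cap (263,248), flange (197,264), pipe (431,241) and tin (363,236). In the top view they are at block (424,194), table (221,186), plate (316,192), tube (327,265), cap (386,266), flange (461,237), pipe (174,250) and tin (258,271). Next I'll measure them.

```bash
cat > h.py <<'E'
import numpy as np, cv2
from workcell import manip
from scipy.spatial.transform import Rotation as R
def cast(K,cw,uv,z):
    uv=np.atleast_2d(np.float64(uv)); d=np.c_[uv,np.ones(len(uv))]@np.linalg.inv(K).T
    Rm=cw[:3,:3]; c=-Rm.T@cw[:3,3]; d=d@Rm
    return c+d*((z-c[2])/d[:,2])[:,None]
def caminfo(n,obs=None):
    i=manip.camera_info(n)
    if n!='wrist': return i['K'],i['camera_from_world']
    T=np.eye(4);T[:3,:3]=R.from_quat(obs['ee_rot']).as_matrix();T[:3,3]=obs['position']
    return i['K'],np.linalg.inv(T@i['mount'])
def proj(K,cw,p):
    p=np.atleast_2d(p); c=p@cw[:3,:3].T+cw[:3,3]; q=c@K.T; return q[:,:2]/q[:,2:]
def tool(world_delta,obs=None):
    obs=obs or manip.get_obs()
    return R.from_quat(obs['ee_rot']).inv().apply(world_delta)/0.08
def yaw(obs): # world angle of tool y (jaw) axis & tool x
    M=R.from_quat(obs['ee_rot']).as_matrix(); return np.degrees(np.arctan2(M[1,1],M[0,1]))
E
python3 - <<'E'
from h import *
im=cv2.imread('pics/top0.png'); g=cv2.cvtColor(im,cv2.COLOR_BGR2GRAY)
K,cw=caminfo('top')
m=(g>140).astype(np.uint8)
cs,_=cv2.findContours(m,cv2.RETR_EXTERNAL,cv2.CHAIN_APPROX_NONE)
P={'block':(424,194,.025),'table':(221,186,.025),'plate':(316,192,.012),'tube':(327,265,.06),'cap':(386,266,.012),'flange':(461,237,.015),'pipe':(174,250,.05),'tin':(258,271,.05),'hammer':(115,190,.02),'brush':(533,230,.02)}
for n,(u,v,z) in P.items():
    for c in cs:
        if cv2.contourArea(c)>60 and cv2.pointPolygonTest(c,(u,v),True)>-8:
            w=cast(K,cw,c.reshape(-1,2),z)
            r=cv2.minAreaRect((w[:,:2]*1000).astype(np.float32))
            bx=cv2.boxPoints(r); e=bx[1]-bx[0]; f=bx[2]-bx[1]; L=e if np.linalg.norm(e)>np.linalg.norm(f) else f
            print(n,np.round(r[0],1),np.round(r[1],1),'long ang',round(np.degrees(np.arctan2(L[1],L[0])),1))
E
```

```text
block [ 610.8 -242.1] [131.2  83.4] long ang 88.9
table [637.4 228.9] [109.6 108.3] long ang 0.2
plate [621.8   7.8] [102.3  51.9] long ang 22.2
tube [445.4 -12.3] [42.3 42.4] long ang -32.0
cap [ 445.2 -148. ] [47.9 47.5] long ang 39.7
flange [ 509.3 -325.4] [51.5 49.2] long ang 88.8
pipe [488.  327.8] [41.5 41.2] long ang 45.4
tin [438.2 138.2] [55.1 54.9] long ang 88.8
hammer [517.6 464.5] [261.3  87. ] long ang 2.9
brush [ 471.6 -489.5] [ 39.7 133.1] long ang -4.9
```

Run:
```python
import cv2
im=cv2.imread('pics/top0.png')
cv2.imwrite('pics/top0z.png',cv2.resize(im[150:300,140:500],None,fx=2.2,fy=2.2,interpolation=cv2.INTER_CUBIC))
```

```text
(no output)
```

View pics/top0z.png

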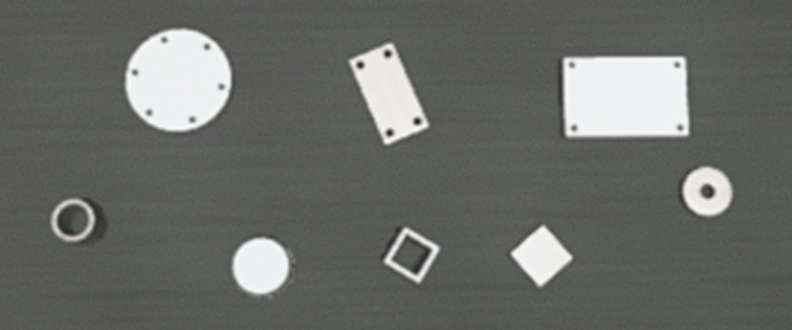

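The measured sizes agree with the given ones (block 131x83, plate 102x52, tube 42, cap 48, table 109, all within 2 mm), so the positions are sound. I'll start with the flange and turn the jaws first.

```bash
python3 -m crank '[[1,[0,0,0],[0,0,-0.19]],[1,[0,0,0],[0,0,-0.19]],[1,[0,0,0],[0,0,-0.19]],[1,[0,0,0],[0,0,-0.19]],[1,[0,0,0],[0,0,-0.19]]]' 60
cat >> h.py <<'E'
def go(x,y,z,jaw=None):
    o=manip.get_obs(); p=o['position']
    s=tool(np.array([x,y,z])-p,o); 
    print('t',round(o['clock'],2),'pos',np.round(p*1000,1),'jaw',round(yaw(o),1),'grip',round(o['grip_width'],3),'F',np.round(o['ft_force'],1),'\n shift',np.round(s,3), 'rows>=',round(np.linalg.norm(s)/.6,1))
    M=R.from_quat(o['ee_rot'])
    Rt=R.from_matrix(np.array([[0,0,0],[0,0,0],[0,0,0]])+np.eye(3))
    j=np.radians(yaw(o) if jaw is None else jaw)
    y_=np.array([np.cos(j),np.sin(j),0]); z_=np.array([0,0,-1.]); x_=np.cross(y_,z_)
    d=(M.inv()*R.from_matrix(np.c_[x_,y_,z_])).as_rotvec()/(np.pi/4)
    print(' turn',np.round(d,3))
E
python3 -c "
from h import *
go(.509,-.325,.15)"
```

```text
clock: 0.65
position: [0.1545, -0.6054, 0.253]
ee_rot: [0.877, 0.48, 0.0, -0.0]
ft_force: [0.1, 1.0, -0.4]
grip_width: 0.998
t 0.65 pos [ 154.5 -605.4  253. ] jaw -32.6 grip 0.998 F [ 0.1  1.  -0.4] 
 shift [5.339 1.847 1.288] rows>= 9.7
 turn [-0.001 -0.001 -0.   ]
```

```bash
python3 -m crank '[[1,[0.534,0.185,0.1],[0,0,0]],[1,[0.534,0.185,0.1],[0,0,0]],[1,[0.534,0.185,0.1],[0,0,0]],[1,[0.534,0.185,0.1],[0,0,0]],[1,[0.534,0.185,0.1],[0,0,0]]]' >/dev/null
python3 -m crank '[[1,[0.534,0.185,0.16],[0,0,0]],[1,[0.534,0.185,0.16],[0,0,0]],[1,[0.534,0.185,0.16],[0,0,0]],[1,[0.534,0.185,0.16],[0,0,0]],[1,[0.534,0.185,0.16],[0,0,0]]]' 
python3 -c "
from h import *
go(.509,-.325,.021)
o=manip.get_obs();im=manip.camera('wrist');cv2.imwrite('pics/w1.png',im)"
```

```text
clock: 1.65
position: [0.5121, -0.3263, 0.1487]
ee_rot: [0.879, 0.477, -0.0, -0.0]
ft_force: [1.0, -0.3, 0.1]
grip_width: 0.999
t 1.65 pos [ 512.1 -326.3  148.7] jaw -33.0 grip 0.999 F [ 1.  -0.3  0.1] 
 shift [-0.007 -0.041  1.596] rows>= 2.7
 turn [-0.  0.  0.]
```

View pics/w1.png

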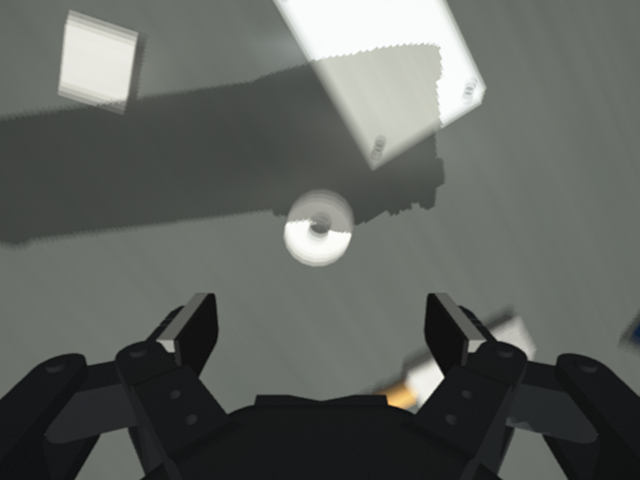

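The wrist view shows the flange centred at about (319,229) between the jaws, partly shadowed. I'll cross-check its position.

```bash
python3 -c "
from h import *
o=manip.get_obs();K,cw=caminfo('wrist',o)
im=manip.camera('wrist');cv2.imwrite('pics/w2.png',im)
g=cv2.cvtColor(im,cv2.COLOR_BGR2GRAY)[180:280,270:370]
print(np.round(cast(K,cw,[(319,229),(284,229),(353,229),(319,190),(319,266)],.015)*1000,1))
e=cv2.HoughCircles(cv2.GaussianBlur(g,(5,5),0),cv2.HOUGH_GRADIENT,1,100,param1=60,param2=10,minRadius=30,maxRadius=40);print(e)
if e is not None: print(cast(K,cw,[(e[0,0,0]+270,e[0,0,1]+180)],.015)*1000)
go(.509,-.325,.021)
"
```

```text
[[ 518.8 -312.5   15. ]
 [ 496.7 -298.4   15. ]
 [ 540.3 -326.1   15. ]
 [ 534.5 -287.9   15. ]
 [ 503.  -337.2   15. ]]
[[[47.5 67.5 31.9]]]
[[ 510.07089114 -324.06348722   15.        ]]
t 1.75 pos [ 515.2 -320.4  147.2] jaw -32.4 grip 1.003 F [0.2 1.  0.4] 
 shift [-0.097 -0.031  1.578] rows>= 2.6
 turn [-0.003 -0.005 -0.   ]
```

```bash
python3 -m crank '[[1,[0,0,0.3],[0,0,0]],[1,[0,0,0.3],[0,0,0]],[1,[0,0,0.3],[0,0,0]],[1,[0,0,0],[0,0,0]],[1,[0,0,0],[0,0,0]]]' 
python3 -c "
from h import *
go(.5095,-.3245,.021)
for i in range(3):
  o=manip.get_obs();print(np.round(o['position']*1000,1));im=manip.camera('wrist')
cv2.imwrite('pics/w3.png',im)
g=cv2.cvtColor(im,cv2.COLOR_BGR2GRAY)
go(.5095,-.3245,.021)"
```

```text
clock: 2.25
position: [0.511, -0.3275, 0.0776]
ee_rot: [0.879, 0.478, -0.0, -0.0]
ft_force: [-0.0, -0.7, 0.1]
grip_width: 1.0
t 2.25 pos [ 511.  -327.5   77.6] jaw -32.9 grip 1.0 F [-0.  -0.7  0.1] 
 shift [ 0.021 -0.035  0.707] rows>= 1.2
 turn [-0.001 -0.    -0.   ]
[ 511.  -327.5   77.6]
[ 511.5 -327.9   78.5]
[ 511.8 -328.    78.8]
t 2.4 pos [ 511.8 -328.    78.9] jaw -32.9 grip 1.002 F [ 0.5  0.7 -0.2] 
 shift [ 0.021 -0.05   0.724] rows>= 1.2
 turn [ 0.003  0.    -0.   ]
```

View pics/w3.png

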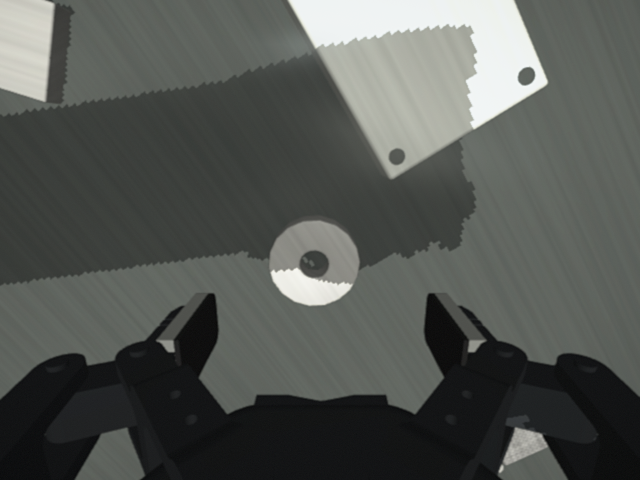

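The flange is centred at (314,262), slightly left of the jaw centre line at 321.

```bash
python3 -c "
from h import *
o=manip.get_obs();K,cw=caminfo('wrist',o)
p=cast(K,cw,[(314,262.5)],.015)[0];print(p*1000)
go(p[0],p[1],.021)"
```

```text
[ 509.77038564 -323.77904235   15.        ]
t 2.4 pos [ 511.8 -328.    78.9] jaw -32.9 grip 1.002 F [ 0.5  0.7 -0.2] 
 shift [ 0.031 -0.052  0.724] rows>= 1.2
 turn [ 0.003  0.    -0.   ]
```

```bash
python3 -m crank '[[1,[0.03,-0.05,0.36],[0,0,0]],[1,[0,0,0.36],[0,0,0]],[1,[0,0,0],[0,0,0]],[-1,[0,0,0],[0,0,0]],[-1,[0,0,0],[0,0,0]]]' 40
python3 -m crank '[[-1,[0,0,0],[0,0,0]],[-1,[0,0,0],[0,0,0]],[-1,[0,0,0],[0,0,0]],[-1,[0,0,0],[0,0,0]],[-1,[0,0,0],[0,0,0]]]' 40
python3 -c "
from h import *
cv2.imwrite('pics/w4.png',manip.camera('wrist'))"
```

```text
clock: 2.9
position: [0.5102, -0.3241, 0.0218]
ee_rot: [0.879, 0.478, 0.001, 0.001]
ft_force: [0.6, -0.9, 1.5]
grip_width: 0.692
clock: 3.4
position: [0.51, -0.324, 0.0223]
ee_rot: [0.879, 0.478, 0.001, 0.001]
ft_force: [-3.2, 2.2, 10.1]
grip_width: 0.592
```

View pics/w4.png

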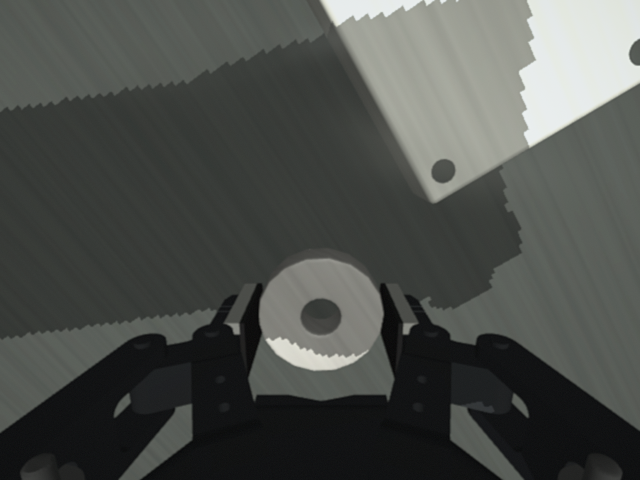

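The flange at (321,314) is gripped. 10 N of upward force means the fingertips touch the bench, so I'll use about 3 mm more height next time. I'll lift 10 mm or more and work out where the flange sits in the tool.

```bash
python3 -c "
from h import *
o=manip.get_obs();K,cw=caminfo('wrist',o)
p=cast(K,cw,[(321,314)],.015)[0];print(p*1000, R.from_quat(o['ee_rot']).inv().apply(p-o['position'])*1000)"
python3 -m crank '[[-1,[0,0,-0.3],[0,0,0]],[-1,[0,0,-0.5],[0,0,0]],[-1,[0,0,-0.5],[0,0,0]],[-1,[0,0,-0.3],[0,0,0]],[-1,[0,0,0],[0,0,0]]]' 60
python3 -c "
from h import *
cv2.imwrite('pics/w5.png',manip.camera('wrist'))
go(.6374,.2289,.15)"
```

```text
[ 509.98334589 -323.6451903    15.        ] [ 0.2968942  -0.21317998  7.28962947]
clock: 3.95
position: [0.511, -0.3245, 0.1529]
ee_rot: [0.879, 0.478, 0.002, 0.004]
ft_force: [1.4, 0.1, -2.9]
grip_width: 0.581
t 4.0 pos [ 509.9 -323.9  150.1] jaw -32.9 grip 0.583 F [-0.4  0.3 -3.6] 
 shift [ 6.666 -2.42  -0.011] rows>= 11.8
 turn [ 0.006  0.    -0.   ]
```

View pics/w5.png

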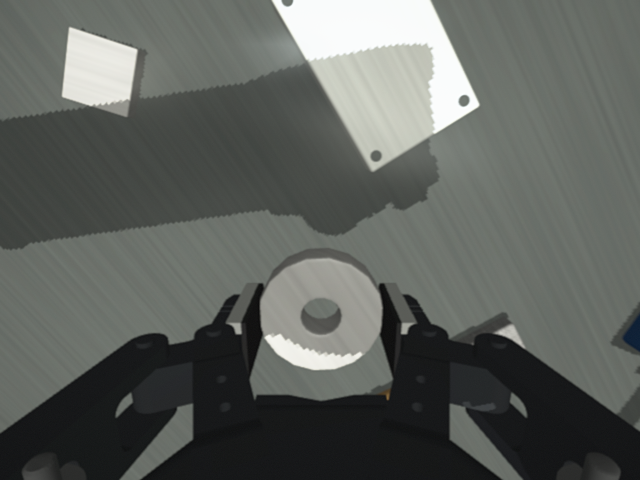

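The flange is held, centred at (321,314). Now I'll carry it to the round table.

```bash
python3 -m crank '[[-1,[0.555,-0.2,0],[0,0,0]],[-1,[0.555,-0.2,0],[0,0,0]],[-1,[0.555,-0.2,0],[0,0,0]],[-1,[0.555,-0.2,0],[0,0,0]],[-1,[0.555,-0.2,0],[0,0,0]]]' >/dev/null
python3 -m crank '[[-1,[0.555,-0.2,0],[0,0,0]],[-1,[0.555,-0.2,0],[0,0,0]],[-1,[0.555,-0.2,0],[0,0,0]],[-1,[0.555,-0.2,0],[0,0,0]],[-1,[0.555,-0.2,0],[0,0,0]]]' >/dev/null
python3 -m crank '[[-1,[0.555,-0.2,0],[0,0,0]],[-1,[0.555,-0.2,0],[0,0,0]],[-1,[0,0,0],[0,0,0]],[-1,[0,0,0],[0,0,0]],[-1,[0,0,0],[0,0,0]]]' 
python3 -c "
from h import *
im=manip.camera('wrist');cv2.imwrite('pics/w6.png',im)
go(.6374,.2289,.05)"
```

```text
clock: 5.5
position: [0.6373, 0.2268, 0.1463]
ee_rot: [0.879, 0.477, -0.001, 0.0]
ft_force: [1.0, -0.6, -3.6]
grip_width: 0.581
t 5.55 pos [637.5 226.3 146.7] jaw -33.0 grip 0.579 F [-0.1 -0.3 -2.2] 
 shift [ 0.028 -0.019  1.209] rows>= 2.0
 turn [-0.     0.002  0.   ]
```

View pics/w6.png

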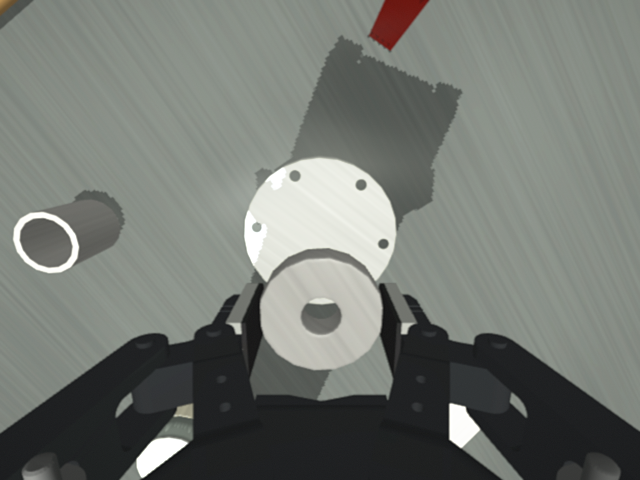

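The table disc spans columns 245 to 396, with its top at row 157 and its centre at about (320,231). The pipe is at (47,242). I'll check the disc centre by casting the rim points.

```bash
python3 -c "
from h import *
o=manip.get_obs();K,cw=caminfo('wrist',o)
w=cast(K,cw,[(245,228),(320,157),(396,228),(276,173),(366,174),(252,202),(389,202),(249,253),(392,253)],.025)
A=np.c_[2*w[:,:2],np.ones(len(w))];s=np.linalg.lstsq(A,(w[:,:2]**2).sum(1),rcond=None)[0]
print(s[:2]*1000,'r',1000*np.sqrt(s[2]+s[0]**2+s[1]**2))
go(s[0],s[1],.05)"
```

```text
[638.44774726 228.86771603] r 54.27376424296063
t 5.55 pos [637.5 226.3 146.7] jaw -33.0 grip 0.579 F [-0.1 -0.3 -2.2] 
 shift [ 0.035 -0.008  1.209] rows>= 2.0
 turn [-0.     0.002  0.   ]
```

```bash
python3 -m crank '[[-1,[0.035,-0.01,0.4],[0,0,0]],[-1,[0,0,0.4],[0,0,0]],[-1,[0,0,0.3],[0,0,0]],[-1,[0,0,0.1],[0,0,0]],[-1,[0,0,0],[0,0,0]]]' 
python3 -c "
from h import *
go(.6384,.2289,.0475)"
```

```text
clock: 6.05
position: [0.638, 0.2295, 0.0507]
ee_rot: [0.879, 0.477, -0.001, 0.0]
ft_force: [0.2, -0.1, -2.3]
grip_width: 0.58
t 6.05 pos [638.  229.5  50.7] jaw -33.0 grip 0.58 F [ 0.2 -0.1 -2.3] 
 shift [-0.004  0.008  0.041] rows>= 0.1
 turn [-0.001  0.002  0.   ]
```

```bash
python3 -m crank '[[-1,[0,0,0.02],[0,0,0]],[-1,[0,0,0.01],[0,0,0]],[-1,[0,0,0],[0,0,0]],[-1,[0,0,0],[0,0,0]],[-1,[0,0,0],[0,0,0]]]'
```

```text
clock: 6.55
position: [0.6386, 0.2311, 0.0497]
ee_rot: [0.879, 0.478, 0.0, 0.0]
ft_force: [-1.1, -0.2, -3.4]
grip_width: 0.581
```

```bash
python3 -m crank '[[-1,[0,0,0.015],[0,0,0]],[-1,[0,0,0.015],[0,0,0]],[-1,[0,0,0],[0,0,0]],[-1,[0,0,0],[0,0,0]],[-1,[0,0,0],[0,0,0]]]'
```

```text
clock: 7.05
position: [0.6385, 0.231, 0.0476]
ee_rot: [0.879, 0.478, 0.0, 0.0]
ft_force: [-3.3, -1.6, 6.2]
grip_width: 0.58
```

Contact: the force rose by about 9 N at z=0.0476, as predicted. I'll release, back off and look.

```bash
python3 -m crank '[[1,[0,0,-0.01],[0,0,0]],[1,[0,0,0],[0,0,0]],[1,[0,0,0],[0,0,0]],[1,[0,0,0],[0,0,0]],[1,[0,0,0],[0,0,0]]]' 
python3 -m crank '[[1,[0,0,-0.3],[0,0,0]],[1,[0,0,-0.4],[0,0,0]],[1,[0,0,-0.5],[0,0,0]],[1,[0,0,-0.4],[0,0,0]],[1,[0,0,0],[0,0,0]]]' 
python3 -c "
from h import *
cv2.imwrite('pics/w7.png',manip.camera('wrist'))
go(.488,.3278,.17)"
```

```text
clock: 7.55
position: [0.6384, 0.231, 0.0476]
ee_rot: [0.879, 0.478, 0.0, 0.0]
ft_force: [0.0, -0.2, -0.1]
grip_width: 1.001
clock: 8.05
position: [0.6403, 0.2322, 0.1813]
ee_rot: [0.879, 0.478, 0.004, 0.001]
ft_force: [-0.2, 0.5, 0.8]
grip_width: 0.997
t 8.1 pos [639.4 231.6 178.4] jaw -32.9 grip 0.998 F [ 0.1  0.8 -0.3] 
 shift [-0.021 -2.243  0.099] rows>= 3.7
 turn [ 0.004 -0.005  0.   ]
```

View pics/w7.png

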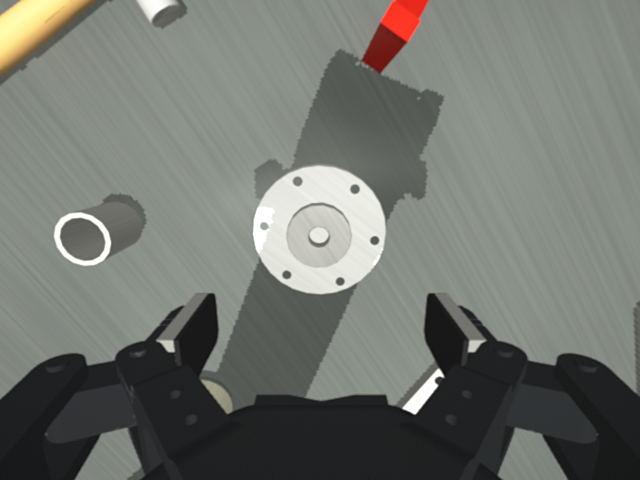

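The flange at (319,236) sits concentric on the table at (319,230). The pipe rim is at (82,240). On to the pipe.

```bash
python3 -c "
from h import *
o=manip.get_obs();K,cw=caminfo('wrist',o)
print(cast(K,cw,[(319,236)],.040),cast(K,cw,[(319.5,229.5)],.025),cast(K,cw,[(82.5,239)],.05))"
python3 -m crank '[[1,[0,-0.56,0.05],[0,0,0]],[1,[0,-0.56,0.05],[0,0,0]],[1,[0,-0.56,0],[0,0,0]],[1,[-0.02,-0.56,0],[0,0,0]],[1,[0,0,0],[0,0,0]]]' 
python3 -c "
from h import *
cv2.imwrite('pics/w8.png',manip.camera('wrist'))
go(.488,.3278,.035)"
```

```text
[[0.6372677  0.23083925 0.04      ]] [[0.63836628 0.23185894 0.025     ]] [[0.48981108 0.32711712 0.05      ]]
clock: 8.6
position: [0.4809, 0.3315, 0.1671]
ee_rot: [0.876, 0.482, -0.001, -0.001]
ft_force: [0.9, 0.3, -0.1]
grip_width: 1.003
t 8.65 pos [484.1 329.1 167. ] jaw -32.6 grip 1.003 F [ 1.7 -0.9 -0.4] 
 shift [0.015 0.051 1.65 ] rows>= 2.8
 turn [-0.001  0.001  0.   ]
```

View pics/w8.png

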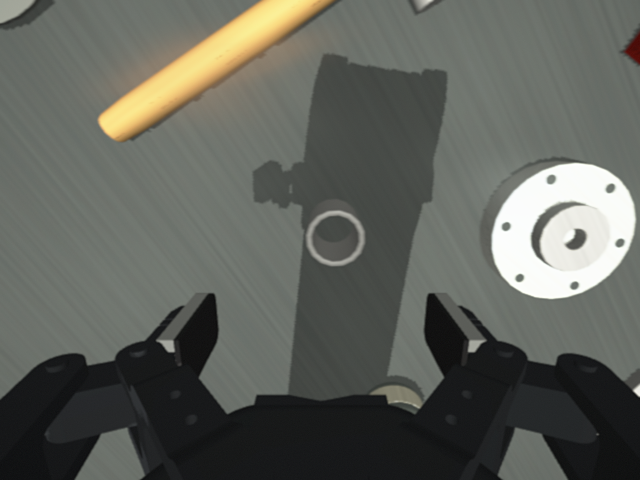

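The pipe rim centre is at (335,238) and the hammer handle is well clear of the jaws. I'll lower part of the way and re-measure.

```bash
python3 -m crank '[[1,[0.01,0.05,0.4],[0,0,0]],[1,[0,0,0.35],[0,0,0]],[1,[0,0,0],[0,0,0]],[1,[0,0,0],[0,0,0]],[1,[0,0,0],[0,0,0]]]' 
python3 -c "
from h import *
o=manip.get_obs();K,cw=caminfo('wrist',o)
im=manip.camera('wrist');cv2.imwrite('pics/w9.png',im)
g=cv2.cvtColor(im,cv2.COLOR_BGR2GRAY)
e=cv2.HoughCircles(cv2.GaussianBlur(g,(5,5),0)[200:340,240:400],cv2.HOUGH_GRADIENT,1,200,param1=80,param2=15,minRadius=30,maxRadius=60);print(e)
uv=e[0,0,:2]+[240,200];p=cast(K,cw,[uv],.05)[0];print(uv,p,(e[0,0,2])/K[0,0]*(o['position'][2]+.115-.05))
go(p[0],p[1],.035)"
```

```text
clock: 9.15
position: [0.4917, 0.3259, 0.109]
ee_rot: [0.879, 0.477, 0.001, -0.0]
ft_force: [0.1, -0.2, 0.7]
grip_width: 1.0
[[[74.5 70.5 37.7]]]
[314.5 270.5] [0.48834244 0.32761506 0.05      ] 0.018859829697830306
t 9.2 pos [491.7 326.  109.2] jaw -33.0 grip 0.999 F [-0.6 -0.4  0.5] 
 shift [-0.008 -0.047  0.927] rows>= 1.5
 turn [ 0.001 -0.002  0.   ]
```

View pics/w9.png

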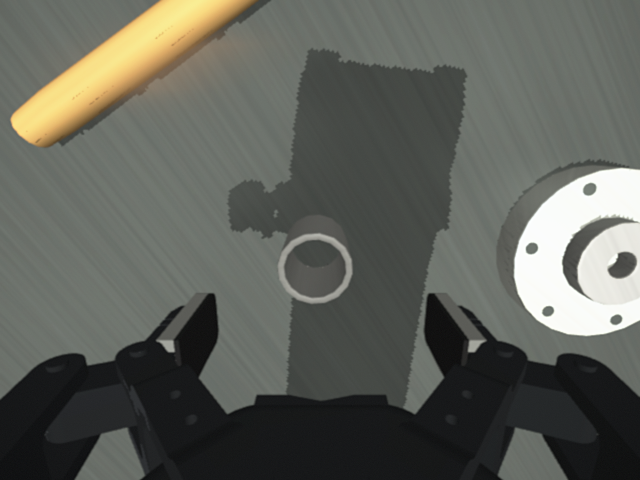

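The rim is centred at (315,269), which agrees with the top camera's (488,328). Descending and gripping.

```bash
python3 -m crank '[[1,[0,-0.045,0.46],[0,0,0]],[1,[0,0,0.46],[0,0,0]],[1,[0,0,0],[0,0,0]],[-1,[0,0,0],[0,0,0]],[-1,[0,0,0],[0,0,0]]]' 40
python3 -m crank '[[-1,[0,0,0],[0,0,0]],[-1,[0,0,0],[0,0,0]],[-1,[0,0,0],[0,0,0]],[-1,[0,0,0],[0,0,0]],[-1,[0,0,0],[0,0,0]]]' 40
python3 -m crank '[[-1,[0,0,-0.3],[0,0,0]],[-1,[0,0,-0.5],[0,0,0]],[-1,[0,0,-0.5],[0,0,0]],[-1,[0,0,-0.3],[0,0,0]],[-1,[0,0,0],[0,0,0]]]' 60
python3 -c "
from h import *
cv2.imwrite('pics/w10.png',manip.camera('wrist'))
go(.6373,.2308,.15)"
```

```text
clock: 9.7
position: [0.4891, 0.3285, 0.0366]
ee_rot: [0.879, 0.478, 0.002, -0.0]
ft_force: [0.6, 0.7, 0.4]
grip_width: 0.693
clock: 10.2
position: [0.489, 0.3282, 0.0363]
ee_rot: [0.879, 0.478, 0.002, 0.0]
ft_force: [-0.9, -1.2, 7.9]
grip_width: 0.477
clock: 10.7
position: [0.4894, 0.329, 0.1669]
ee_rot: [0.879, 0.478, 0.004, 0.0]
ft_force: [0.6, -0.0, -2.1]
grip_width: 0.473
t 10.75 pos [488.7 328.1 164.3] jaw -32.9 grip 0.471 F [-1.1 -0.3 -1.9] 
 shift [-0.011  2.22   0.184] rows>= 3.7
 turn [ 0.003 -0.004  0.   ]
```

View pics/w10.png

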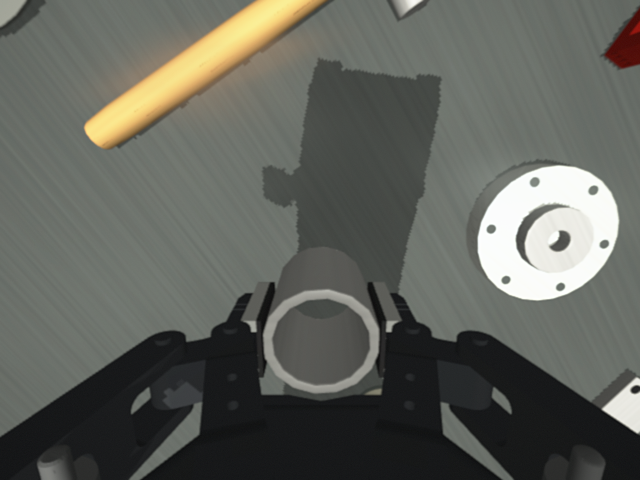

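The pipe is held upright, with its rim centred at (322,341). I'll compute its offset in the tool.

```bash
python3 -c "
from h import *
o=manip.get_obs();K,cw=caminfo('wrist',o)
p=cast(K,cw,[(322,341)],o['position'][2]+.0137)[0];print(R.from_quat(o['ee_rot']).inv().apply(p-o['position'])*1000)
print(cast(K,cw,[(561,239)],.04))"
python3 -m crank '[[-1,[0,0.55,0],[0,0,0]],[-1,[0,0.55,0],[0,0,0]],[-1,[0,0.56,0],[0,0,0]],[-1,[0,0.56,0],[0,0,0]],[-1,[0,0,0],[0,0,0]]]' 60
python3 -m crank '[[-1,[0,0,0.4],[0,0,0]],[-1,[0,0,0.3],[0,0,0]],[-1,[0,0,0],[0,0,0]],[-1,[0,0,0],[0,0,0]],[-1,[0,0,0],[0,0,0]]]' 60
python3 -c "
from h import *
cv2.imwrite('pics/w11.png',manip.camera('wrist'))
cv2.imwrite('pics/t11.png',manip.camera('top'))
cv2.imwrite('pics/s11.png',manip.camera('scene'))
go(.6373,.2308,.0763)"
```

```text
[  0.95570749   0.13981082 -13.69664207]
[[0.63633404 0.23165741 0.04      ]]
clock: 11.25
position: [0.6414, 0.2236, 0.1594]
ee_rot: [0.881, 0.474, -0.001, 0.002]
ft_force: [-0.3, -0.3, -2.4]
grip_width: 0.472
clock: 11.75
position: [0.6374, 0.2313, 0.1074]
ee_rot: [0.879, 0.478, 0.001, 0.0]
ft_force: [-0.3, -0.1, -2.0]
grip_width: 0.471
t 11.9 pos [637.5 231.3 107.4] jaw -32.9 grip 0.473 F [-0.4  0.1 -1.9] 
 shift [-0.006  0.001  0.389] rows>= 0.6
 turn [ 0.002 -0.002  0.   ]
```

View pics/w11.png

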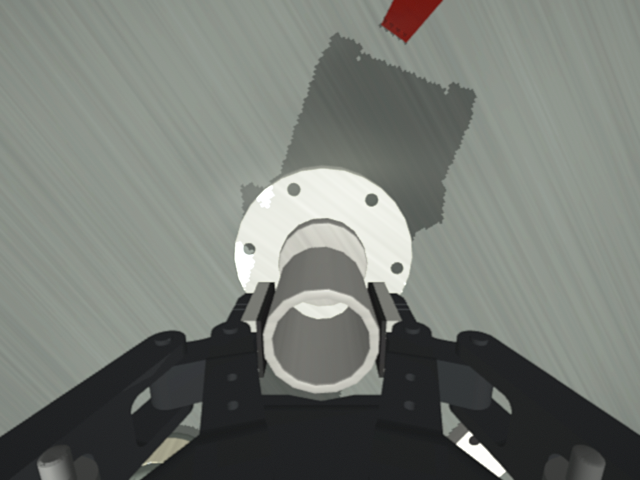

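The pipe is over the flange, on the same image column (~322). Lowering to contact.

```bash
python3 -m crank '[[-1,[-0.015,0,0.2],[0,0,0]],[-1,[0,0,0.14],[0,0,0]],[-1,[0,0,0.02],[0,0,0]],[-1,[0,0,0],[0,0,0]],[-1,[0,0,0],[0,0,0]]]' 60
python3 -m crank '[[-1,[0,0,0.01],[0,0,0]],[-1,[0,0,0.01],[0,0,0]],[-1,[0,0,0],[0,0,0]],[-1,[0,0,0],[0,0,0]],[-1,[0,0,0],[0,0,0]]]' 60
```

```text
clock: 12.4
position: [0.6359, 0.2297, 0.0764]
ee_rot: [0.879, 0.478, -0.001, -0.0]
ft_force: [-0.6, 0.6, -2.0]
grip_width: 0.474
clock: 12.9
position: [0.636, 0.2298, 0.0763]
ee_rot: [0.879, 0.478, -0.0, 0.0]
ft_force: [-4.8, -2.3, 9.3]
grip_width: 0.475
```

```bash
python3 -m crank '[[1,[0,0,-0.01],[0,0,0]],[1,[0,0,0],[0,0,0]],[1,[0,0,0],[0,0,0]],[1,[0,0,0],[0,0,0]],[1,[0,0,0],[0,0,0]]]' 
python3 -m crank '[[1,[0,0,-0.3],[0,0,0]],[1,[0,0,-0.4],[0,0,0]],[1,[0,0,-0.5],[0,0,0]],[1,[0,0,-0.4],[0,0,0]],[1,[0,0,0],[0,0,0]]]' 
python3 -c "
from h import *
cv2.imwrite('pics/w12.png',manip.camera('wrist'))
go(.6218,.0078,.2,-67.8)"
```

```text
clock: 13.4
position: [0.6363, 0.2299, 0.0764]
ee_rot: [0.879, 0.478, -0.0, 0.0]
ft_force: [-0.6, 0.2, -0.2]
grip_width: 0.996
clock: 13.9
position: [0.6381, 0.2312, 0.2101]
ee_rot: [0.879, 0.478, 0.004, 0.0]
ft_force: [0.4, 0.8, 0.7]
grip_width: 1.002
t 13.95 pos [637.3 230.6 207.2] jaw -32.9 grip 0.999 F [-0.4 -0.4 -1.1] 
 shift [-2.443  1.352  0.085] rows>= 4.7
 turn [ 0.002 -0.006  0.775]
```

View pics/w12.png

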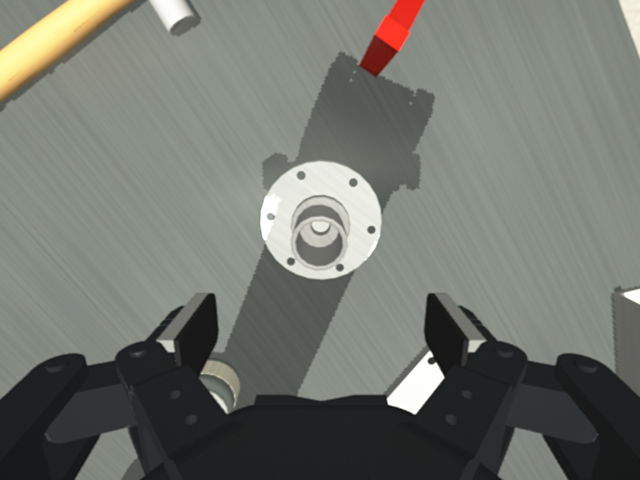

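The pipe stands upright and concentric on the flange at (320,240). Next I'll go to the plate, moving first and then turning the jaws.

```bash
python3 -m crank '[[1,[-0.489,0.27,0],[0,0,0]],[1,[-0.489,0.27,0],[0,0,0]],[1,[-0.489,0.27,0],[0,0,0]],[1,[-0.489,0.27,0],[0,0,0]],[1,[-0.489,0.27,0],[0,0,0]]]' 
python3 -m crank '[[1,[0,0,0.3],[0,0,0.18]],[1,[0,0,0.3],[0,0,0.18]],[1,[0,0,0.2],[0,0,0.18]],[1,[0,0,0.2],[0,0,0.18]],[1,[0,0,0],[0,0,0.055]]]' 
python3 -m crank '[[1,[0,0,0],[0,0,0]],[1,[0,0,0],[0,0,0]],[1,[0,0,0],[0,0,0]],[1,[0,0,0],[0,0,0]],[1,[0,0,0],[0,0,0]]]' 
python3 -c "
from h import *
cv2.imwrite('pics/w13.png',manip.camera('wrist'))
go(.6218,.0078,.024,-67.8)"
```

```text
clock: 14.45
position: [0.6197, 0.0051, 0.2032]
ee_rot: [0.879, 0.478, -0.001, -0.0]
ft_force: [0.6, -0.1, 0.1]
grip_width: 1.002
clock: 14.95
position: [0.6185, 0.0068, 0.1206]
ee_rot: [0.982, 0.19, -0.003, -0.0]
ft_force: [0.1, -0.1, -0.4]
grip_width: 1.004
clock: 15.45
position: [0.6206, 0.007, 0.1247]
ee_rot: [0.981, 0.193, 0.0, 0.0]
ft_force: [0.8, 0.5, -0.0]
grip_width: 1.001
t 15.5 pos [620.6   7.  124.6] jaw -67.8 grip 1.002 F [ 0.5 -0.7  1.2] 
 shift [ 0.017 -0.003  1.258] rows>= 2.1
 turn [ 0. -0.  0.]
```

View pics/w13.png

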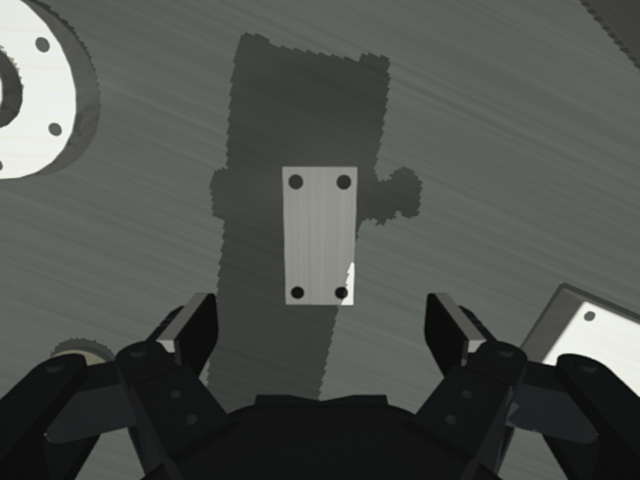

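The plate is aligned with the jaws, with corners at (283,167), (357,167), (353,304) and (286,304).

```bash
python3 -c "
from h import *
o=manip.get_obs();K,cw=caminfo('wrist',o)
for q in ([(283,167),(357,167),(353,304),(286,304)],[(296,182),(344,182),(341,293),(297,292)]):
  w=cast(K,cw,q,.012)
  a=(w[0]+w[1]-w[2]-w[3]);print(w.mean(0)*1000,np.linalg.norm(w[0]-w[1]),np.linalg.norm(w[1]-w[2]),np.degrees(np.arctan2(a[1],a[0])))
p=w.mean(0);go(p[0],p[1],.0235,-67.8)"
```

```text
[622.13271967   8.91371752  12.        ] 0.048881001348929705 0.09920518172887029 21.90961206107068
[621.77119867   8.95766963  12.        ] 0.0320724873212415 0.08055768266525799 21.60543077543218
t 15.5 pos [620.6   7.  124.6] jaw -67.8 grip 1.002 F [ 0.5 -0.7  1.2] 
 shift [ 0.022 -0.017  1.264] rows>= 2.1
 turn [ 0. -0.  0.]
```

```bash
python3 -m crank '[[1,[0.022,-0.017,0.5],[0,0,0]],[1,[0,0,0.5],[0,0,0]],[1,[0,0,0.22],[0,0,0]],[1,[0,0,0],[0,0,0]],[1,[0,0,0],[0,0,0]]]' 40
python3 -c "
from h import *
go(.622,.0089,.0225)"
```

```text
clock: 16.0
position: [0.6225, 0.0091, 0.0282]
ee_rot: [0.981, 0.192, 0.001, 0.0]
ft_force: [0.1, -0.2, 1.1]
grip_width: 0.998
t 16.0 pos [622.5   9.1  28.2] jaw -67.8 grip 0.998 F [ 0.1 -0.2  1.1] 
 shift [-0.007  0.     0.071] rows>= 0.1
 turn [ 0.    -0.002  0.   ]
```

```bash
python3 -m crank '[[1,[0,0,0.07],[0,0,0]],[1,[0,0,0],[0,0,0]],[-1,[0,0,0],[0,0,0]],[-1,[0,0,0],[0,0,0]],[-1,[0,0,0],[0,0,0]]]' 40
python3 -m crank '[[-1,[0,0,0],[0,0,0]],[-1,[0,0,0],[0,0,0]],[-1,[0,0,0],[0,0,0]],[-1,[0,0,0],[0,0,0]],[-1,[0,0,0],[0,0,0]]]' 70
python3 -m crank '[[-1,[0,0,-0.3],[0,0,0]],[-1,[0,0,-0.5],[0,0,0]],[-1,[0,0,-0.5],[0,0,0]],[-1,[0,0,-0.3],[0,0,0]],[-1,[0,0,0],[0,0,0]]]' 70
python3 -c "
from h import *
cv2.imwrite('pics/w14.png',manip.camera('wrist'))
go(.6108,-.2421,.15,-1.1)"
```

```text
clock: 16.5
position: [0.6221, 0.0088, 0.0221]
ee_rot: [0.981, 0.192, 0.0, 0.0]
ft_force: [0.1, -0.4, 1.1]
grip_width: 0.571
clock: 17.0
position: [0.6222, 0.0088, 0.0223]
ee_rot: [0.981, 0.192, 0.001, 0.0]
ft_force: [-1.5, 0.1, 6.1]
grip_width: 0.563
clock: 17.5
position: [0.6234, 0.0092, 0.1529]
ee_rot: [0.981, 0.192, 0.003, 0.001]
ft_force: [0.3, -0.6, -4.4]
grip_width: 0.56
t 17.55 pos [622.1   9.  150.2] jaw -67.8 grip 0.559 F [ 1.   0.  -5.7] 
 shift [-1.316  2.853  0.003] rows>= 5.2
 turn [ 2.000e-03 -1.000e-03 -1.483e+00]
```

View pics/w14.png

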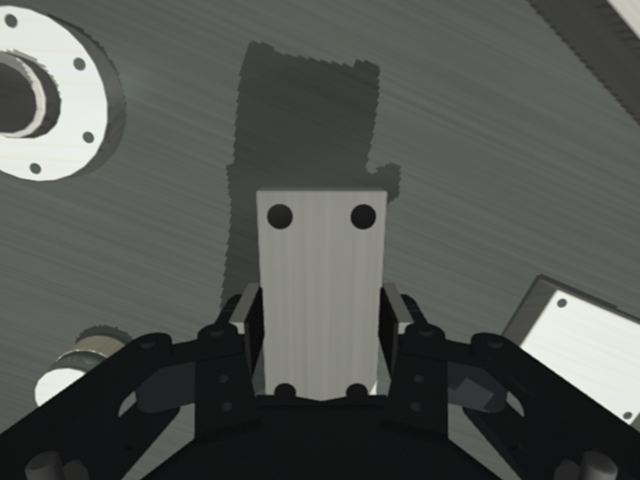

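The plate is gripped level and square, with its far holes at (280,216) and (363,216). Next I'll carry it to the block and turn it.

```bash
python3 -c "
from h import *
o=manip.get_obs();K,cw=caminfo('wrist',o)
w=cast(K,cw,[(280,216),(363,216)],o['position'][2]-.0103);print(R.from_quat(o['ee_rot']).inv().apply(w-o['position'])*1000)"
python3 -m crank '[[-1,[-0.219,0.475,0],[0,0,0]],[-1,[-0.219,0.475,0],[0,0,0]],[-1,[-0.219,0.475,0],[0,0,0]],[-1,[-0.219,0.475,0],[0,0,0]],[-1,[-0.219,0.475,0],[0,0,0]]]' >/dev/null
python3 -m crank '[[-1,[-0.219,0.475,0],[0,0,0]],[-1,[0,0,0],[0,0,-0.18]],[-1,[0,0,0],[0,0,-0.18]],[-1,[0,0,0],[0,0,-0.18]],[-1,[0,0,0],[0,0,-0.18]]]' >/dev/null
python3 -m crank '[[-1,[0,0,0],[0,0,-0.18]],[-1,[0,0,0],[0,0,-0.18]],[-1,[0,0,0],[0,0,-0.18]],[-1,[0,0,0],[0,0,-0.18]],[-1,[0,0,0],[0,0,-0.04]]]' >/dev/null
python3 -m crank '[[-1,[0,0,0],[0,0,0]],[-1,[0,0,0],[0,0,0]],[-1,[0,0,0],[0,0,0]],[-1,[0,0,0],[0,0,0]],[-1,[0,0,0],[0,0,0]]]'
python3 -c "
from h import *
cv2.imwrite('pics/w15.png',manip.camera('wrist'))
go(.6108,-.2421,.0473,-1.1)"
```

```text
[[ 40.36092123 -16.08547887  10.35588257]
 [ 40.33219625  15.97213582  10.3889008 ]]
clock: 19.55
position: [0.6105, -0.2418, 0.1494]
ee_rot: [0.715, 0.699, -0.0, 0.0]
ft_force: [-0.7, 0.3, -5.5]
grip_width: 0.557
t 19.6 pos [ 610.5 -241.8  149.4] jaw -1.2 grip 0.557 F [-0.7  0.6 -4.3] 
 shift [-0.003  0.004  1.276] rows>= 2.1
 turn [ 0.     0.    -0.003]
```

View pics/w15.png

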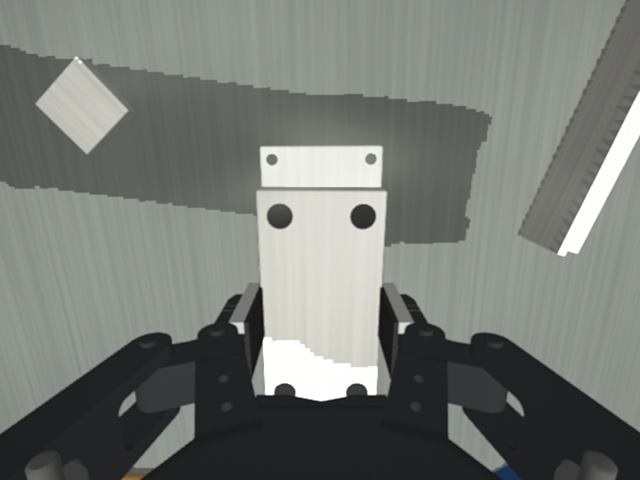

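The block's far edge runs from (261,146) to (383,146), parallel to the plate. I'll check it by casting.

```bash
python3 -c "
from h import *
o=manip.get_obs();K,cw=caminfo('wrist',o)
w=cast(K,cw,[(261,146),(383,146)],.025);t=R.from_quat(o['ee_rot']).inv().apply(w-o['position'])*1000;print(w,t,'err tool x,y',t.mean(0)[:2]-[65,0])"
```

```text
[[ 0.57091563 -0.1756656   0.025     ]
 [ 0.65420424 -0.1775362   0.025     ]] [[ 65.30462198 -41.02012687 124.39136258]
 [ 65.23919349  42.28945538 124.40526898]] err tool x,y [0.27190773 0.63466425]
```

Everything is within 1 mm. Lowering to z≈0.0475.

```bash
python3 -m crank '[[-1,[0,0.005,0.45],[0,0,0]],[-1,[0,0,0.45],[0,0,0]],[-1,[0,0,0.3],[0,0,0]],[-1,[0,0,0],[0,0,0]],[-1,[0,0,0],[0,0,0]]]'
python3 -m crank '[[-1,[0,0,0.01],[0,0,0]],[-1,[0,0,0.01],[0,0,0]],[-1,[0,0,0],[0,0,0]],[-1,[0,0,0],[0,0,0]],[-1,[0,0,0],[0,0,0]]]'
```

```text
clock: 20.1
position: [0.6111, -0.2418, 0.0541]
ee_rot: [0.715, 0.7, 0.0, 0.0]
ft_force: [-0.1, -0.3, -5.2]
grip_width: 0.561
clock: 20.6
position: [0.6109, -0.2419, 0.052]
ee_rot: [0.715, 0.7, 0.0, 0.0]
ft_force: [0.1, -0.0, -4.7]
grip_width: 0.561
```

```bash
python3 -m crank '[[-1,[0,0,0.03],[0,0,0]],[-1,[0,0,0.02],[0,0,0]],[-1,[0,0,0.01],[0,0,0]],[-1,[0,0,0],[0,0,0]],[-1,[0,0,0],[0,0,0]]]'
```

```text
clock: 21.1
position: [0.6108, -0.2418, 0.0474]
ee_rot: [0.715, 0.7, -0.0, 0.0]
ft_force: [-5.1, 1.1, 4.0]
grip_width: 0.56
```

```bash
python3 -m crank '[[1,[0,0,-0.005],[0,0,0]],[1,[0,0,0],[0,0,0]],[1,[0,0,0],[0,0,0]],[1,[0,0,0],[0,0,0]],[1,[0,0,0],[0,0,0]]]' 
python3 -m crank '[[1,[0,0,-0.3],[0,0,0]],[1,[0,0,-0.4],[0,0,0]],[1,[0,0,-0.5],[0,0,0]],[1,[0,0,-0.4],[0,0,0]],[1,[0,0,0],[0,0,0]]]' 
python3 -m crank '[[1,[0,0,0],[0,0,0]],[1,[0,0,0],[0,0,0]],[1,[0,0,0],[0,0,0]],[1,[0,0,0],[0,0,0]],[1,[0,0,0],[0,0,0]]]' 
python3 -c "
from h import *
cv2.imwrite('pics/w16.png',manip.camera('wrist'))
go(.4454,-.0123,.2,-32)"
```

```text
clock: 21.6
position: [0.611, -0.2418, 0.0473]
ee_rot: [0.715, 0.7, 0.0, 0.0]
ft_force: [-0.0, -0.2, 0.4]
grip_width: 1.0
clock: 22.1
position: [0.6132, -0.2423, 0.1808]
ee_rot: [0.715, 0.7, 0.002, 0.004]
ft_force: [0.8, 0.6, -0.9]
grip_width: 0.998
clock: 22.6
position: [0.6106, -0.2418, 0.1747]
ee_rot: [0.715, 0.7, -0.0, -0.0]
ft_force: [-0.1, 0.2, 0.2]
grip_width: 0.998
t 22.65 pos [ 610.7 -241.8  174.9] jaw -1.2 grip 0.998 F [ 0.  -0.5 -0.1] 
 shift [ 2.824 -2.127 -0.312] rows>= 5.9
 turn [-0.001 -0.     0.684]
```

View pics/w16.png

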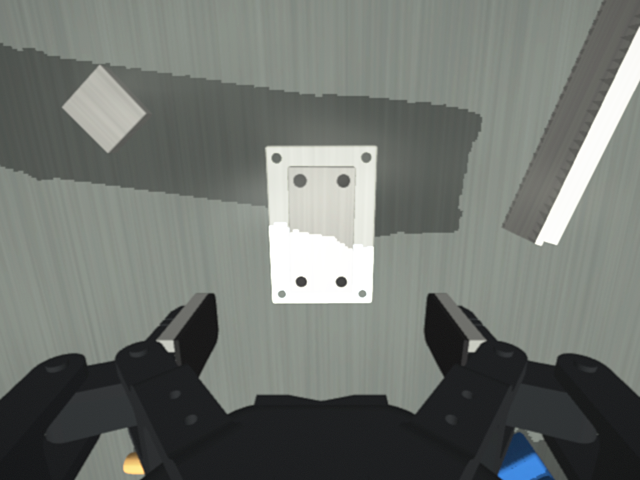

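The plate is centred and square on the block, with holes at (300,181), (343,181), (341,282) and (301,282). Next I'll go to the tube.

```bash
python3 -c "
from h import *
o=manip.get_obs();K,cw=caminfo('wrist',o)
w=cast(K,cw,[(300,181),(343,181),(341,282),(301,282)],.037);a=w[0]+w[1]-w[2]-w[3];print('plate',w.mean(0),np.degrees(np.arctan2(a[1],a[0])))
w=cast(K,cw,[(265,146),(377,146),(372,303),(272,303)],.025);a=w[0]+w[1]-w[2]-w[3];print('block',w.mean(0),np.degrees(np.arctan2(a[1],a[0])))"
python3 -m crank '[[1,[0.47,-0.354,-0.03],[0,0,0]],[1,[0.47,-0.354,-0.03],[0,0,0]],[1,[0.47,-0.354,0],[0,0,0]],[1,[0.47,-0.354,0],[0,0,0]],[1,[0.47,-0.354,0],[0,0,0]]]' >/dev/null
python3 -m crank '[[1,[0.47,-0.354,0],[0,0,0]],[1,[0,0,0],[0,0,0.171]],[1,[0,0,0],[0,0,0.171]],[1,[0,0,0],[0,0,0.171]],[1,[0,0,0],[0,0,0.171]]]' >/dev/null
python3 -m crank '[[1,[0,0,0.3],[0,0,0]],[1,[0,0,0.3],[0,0,0]],[1,[0,0,0],[0,0,0]],[1,[0,0,0],[0,0,0]],[1,[0,0,0],[0,0,0]]]'
python3 -c "
from h import *
cv2.imwrite('pics/w17.png',manip.camera('wrist'))
go(.4454,-.0123,.037,-32)"
```

```text
plate [ 0.61072572 -0.24186585  0.037     ] 88.48939569480483
block [ 0.61096032 -0.24159485  0.025     ] 89.13051766104066
clock: 24.15
position: [0.4465, -0.0126, 0.1333]
ee_rot: [0.875, 0.485, 0.001, 0.001]
ft_force: [0.6, 0.1, 0.7]
grip_width: 0.998
t 24.2 pos [446.5 -12.7 133.3] jaw -32.0 grip 0.998 F [ 0.6 -0.7 -0.4] 
 shift [-0.004 -0.016  1.204] rows>= 2.0
 turn [ 0.002 -0.001  0.   ]
```

View pics/w17.png

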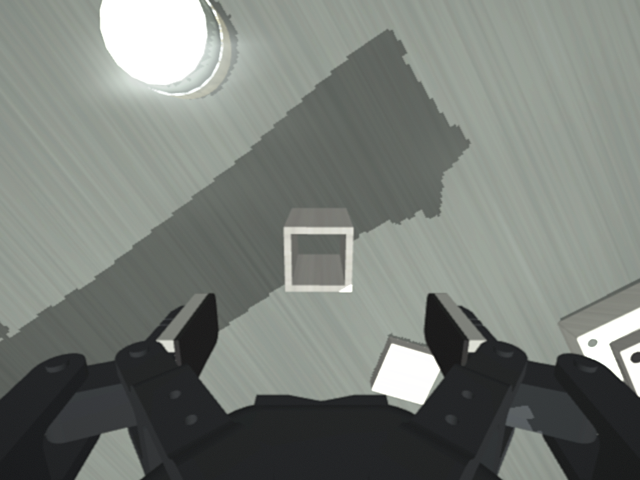

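The tube's top corners are at (284,227), (354,227), (351,292) and (286,292), square to the jaws.

```bash
python3 -c "
from h import *
o=manip.get_obs();K,cw=caminfo('wrist',o)
w=cast(K,cw,[(284,227),(354,227),(351,292),(286,292)],.06);print(w.mean(0),np.linalg.norm(w[0]-w[1]),np.linalg.norm(w[1]-w[2]))
go(*w.mean(0)[:2],.037)"
```

```text
[ 0.44552044 -0.01152759  0.06      ] 0.040302857263064346 0.04061231363940582
t 24.2 pos [446.5 -12.7 133.3] jaw -32.0 grip 0.998 F [ 0.6 -0.7 -0.4] 
 shift [ 0.005 -0.02   1.204] rows>= 2.0
 turn [ 0.002 -0.001  0.   ]
```

```bash
python3 -m crank '[[1,[0.005,-0.02,0.5],[0,0,0]],[1,[0,0,0.5],[0,0,0]],[1,[0,0,0.2],[0,0,0]],[1,[0,0,0],[0,0,0]],[-1,[0,0,0],[0,0,0]]]' 40
python3 -m crank '[[-1,[0,0,0],[0,0,0]],[-1,[0,0,0],[0,0,0]],[-1,[0,0,0],[0,0,0]],[-1,[0,0,0],[0,0,0]],[-1,[0,0,0],[0,0,0]]]' 40
python3 -m crank '[[-1,[0,0,0],[0,0,0]],[-1,[0,0,0],[0,0,0]],[-1,[0,0,0],[0,0,0]],[-1,[0,0,0],[0,0,0]],[-1,[0,0,0],[0,0,0]]]' 60
python3 -m crank '[[-1,[0,0,-0.3],[0,0,0]],[-1,[0,0,-0.5],[0,0,0]],[-1,[0,0,-0.5],[0,0,0]],[-1,[0,0,-0.3],[0,0,0]],[-1,[0,0,0],[0,0,0]]]' 60
python3 -c "
from h import *
cv2.imwrite('pics/w18.png',manip.camera('wrist'))
go(.6108,-.2418,.165,-1.3)"
```

```text
clock: 24.7
position: [0.4454, -0.0114, 0.0372]
ee_rot: [0.875, 0.485, 0.001, 0.0]
ft_force: [1.0, -0.2, 0.6]
grip_width: 0.86
clock: 25.2
position: [0.4455, -0.0117, 0.0374]
ee_rot: [0.875, 0.485, 0.001, 0.001]
ft_force: [-1.9, 0.4, 8.4]
grip_width: 0.466
clock: 25.7
position: [0.4455, -0.0117, 0.0374]
ee_rot: [0.875, 0.485, 0.001, 0.001]
ft_force: [-2.8, 0.2, 9.9]
grip_width: 0.466
clock: 26.2
position: [0.4465, -0.0115, 0.1677]
ee_rot: [0.875, 0.485, 0.002, 0.002]
ft_force: [-0.0, -1.2, -1.6]
grip_width: 0.462
t 26.25 pos [445.4 -11.7 165.6] jaw -32.0 grip 0.46 F [-0.4  0.7 -3.1] 
 shift [-1.342  3.277  0.019] rows>= 5.9
 turn [ 0.005  0.001 -0.683]
```

View pics/w18.png

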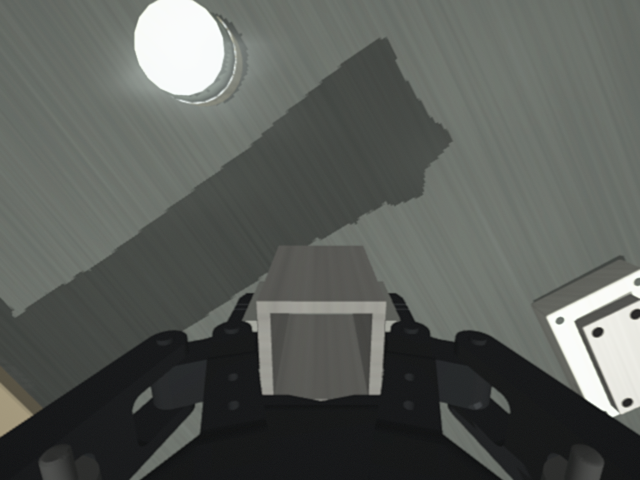

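The tube is held upright and square; the far top edge runs from (257,302) to (384,302).

```bash
python3 -c "
from h import *
o=manip.get_obs();K,cw=caminfo('wrist',o)
w=cast(K,cw,[(257,302),(384,302)],o['position'][2]+.0226);print(R.from_quat(o['ee_rot']).inv().apply(w-o['position'])*1000)"
python3 -m crank '[[-1,[-0.224,0.546,0],[0,0,0]],[-1,[-0.224,0.546,0],[0,0,0]],[-1,[-0.224,0.546,0],[0,0,0]],[-1,[-0.224,0.546,0],[0,0,0]],[-1,[-0.224,0.546,0],[0,0,0]]]' >/dev/null
python3 -m crank '[[-1,[-0.224,0.546,0],[0,0,0]],[-1,[0,0,0],[0,0,-0.17]],[-1,[0,0,0],[0,0,-0.17]],[-1,[0,0,0],[0,0,-0.17]],[-1,[0,0,0],[0,0,-0.17]]]' >/dev/null
python3 -m crank '[[-1,[0,0,0],[0,0,0]],[-1,[0,0,0],[0,0,0]],[-1,[0,0,0],[0,0,0]],[-1,[0,0,0],[0,0,0]],[-1,[0,0,0],[0,0,0]]]'
python3 -c "
from h import *
cv2.imwrite('pics/w19.png',manip.camera('wrist'))
go(.6108,-.2418,.0744,-1.3)"
```

```text
[[ 20.28549843 -20.05916703 -22.667102  ]
 [ 20.19374521  19.38944226 -22.51942397]]
clock: 27.75
position: [0.6099, -0.2415, 0.1641]
ee_rot: [0.716, 0.698, -0.0, 0.0]
ft_force: [-0.1, -0.6, -2.5]
grip_width: 0.462
t 27.8 pos [ 609.9 -241.5  164.2] jaw -1.4 grip 0.461 F [ 0.4  0.6 -2.3] 
 shift [-0.004  0.011  1.122] rows>= 1.9
 turn [ 0.     0.    -0.003]
```

View pics/w19.png

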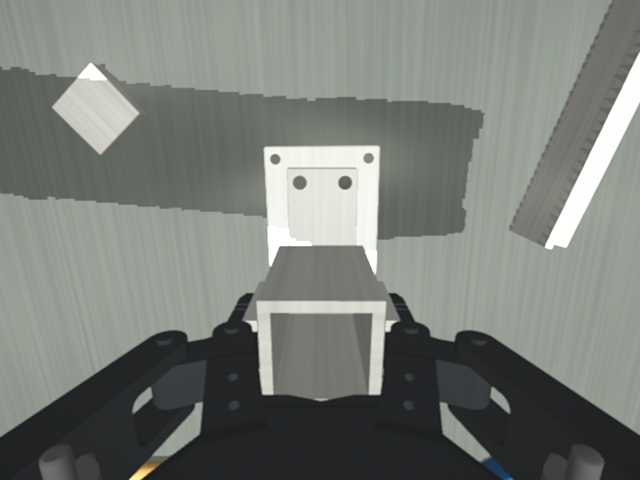

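The tube (column 321) lines up over the plate (holes at columns 300 and 345). Lowering.

```bash
python3 -m crank '[[-1,[0,0.01,0.45],[0,0,0]],[-1,[0,0,0.45],[0,0,0]],[-1,[0,0,0.15],[0,0,0]],[-1,[0,0,0],[0,0,0]],[-1,[0,0,0],[0,0,0]]]'
python3 -m crank '[[-1,[0,0,0.02],[0,0,0]],[-1,[0,0,0.01],[0,0,0]],[-1,[0,0,0],[0,0,0]],[-1,[0,0,0],[0,0,0]],[-1,[0,0,0],[0,0,0]]]'
```

```text
clock: 28.3
position: [0.6116, -0.2417, 0.0817]
ee_rot: [0.716, 0.698, 0.0, 0.001]
ft_force: [0.5, 0.8, -0.3]
grip_width: 0.46
clock: 28.8
position: [0.6108, -0.2416, 0.078]
ee_rot: [0.716, 0.698, 0.0, 0.0]
ft_force: [0.9, 0.3, -1.7]
grip_width: 0.462
```

```bash
python3 -m crank '[[-1,[0,0,0.025],[0,0,0]],[-1,[0,0,0.02],[0,0,0]],[-1,[0,0,0],[0,0,0]],[-1,[0,0,0],[0,0,0]],[-1,[0,0,0],[0,0,0]]]'
```

```text
clock: 29.3
position: [0.6108, -0.2416, 0.0746]
ee_rot: [0.716, 0.698, -0.0, 0.0]
ft_force: [-3.3, 1.4, 5.3]
grip_width: 0.458
```

```bash
python3 -m crank '[[1,[0,0,-0.005],[0,0,0]],[1,[0,0,0],[0,0,0]],[1,[0,0,0],[0,0,0]],[1,[0,0,0],[0,0,0]],[1,[0,0,0],[0,0,0]]]' 
python3 -m crank '[[1,[0,0,-0.3],[0,0,0]],[1,[0,0,-0.4],[0,0,0]],[1,[0,0,-0.4],[0,0,0]],[1,[0,0,-0.4],[0,0,0]],[1,[0,0,0],[0,0,0]]]' 
python3 -m crank '[[1,[0,0,0],[0,0,0]],[1,[0,0,0],[0,0,0]],[1,[0,0,0],[0,0,0]],[1,[0,0,0],[0,0,0]],[1,[0,0,0],[0,0,0]]]' 
python3 -c "
from h import *
cv2.imwrite('pics/w20.png',manip.camera('wrist'))
go(.4452,-.148,.2,39.7)"
```

```text
clock: 29.8
position: [0.6107, -0.2416, 0.0744]
ee_rot: [0.716, 0.698, 0.0, -0.0]
ft_force: [-1.3, -0.2, 0.1]
grip_width: 0.999
clock: 30.3
position: [0.6128, -0.2418, 0.1997]
ee_rot: [0.716, 0.698, 0.002, 0.003]
ft_force: [0.6, 0.1, 0.5]
grip_width: 1.0
clock: 30.8
position: [0.6105, -0.2415, 0.1939]
ee_rot: [0.716, 0.698, -0.0, -0.0]
ft_force: [-1.1, -0.5, -0.2]
grip_width: 1.003
t 30.85 pos [ 610.6 -241.5  194.1] jaw -1.4 grip 0.998 F [ 0.3 -0.3  0.4] 
 shift [ 1.119 -2.095 -0.072] rows>= 4.0
 turn [-0.001 -0.    -0.913]
```

View pics/w20.png

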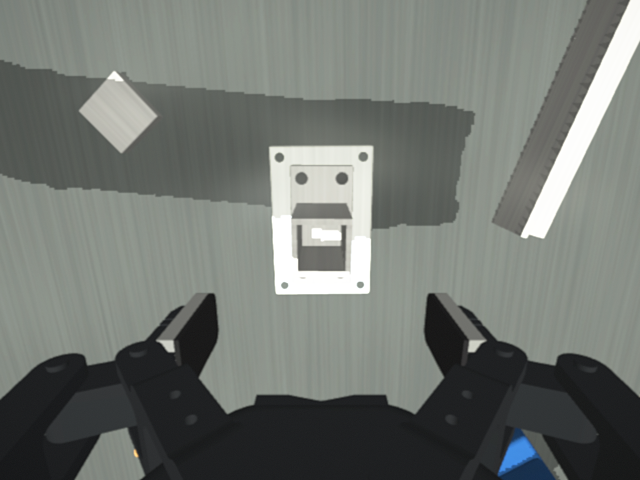

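The tube stands square on the plate with its top edge at columns 292 to 352. Next is the cap.

```bash
python3 -m crank '[[1,[0.28,-0.524,0],[0,0,0]],[1,[0.28,-0.524,0],[0,0,0]],[1,[0.28,-0.524,0],[0,0,0]],[1,[0.28,-0.524,0],[0,0,0]],[1,[0,0,0],[0,0,0]]]' >/dev/null
python3 -m crank '[[1,[0,0,0.2],[0,0,-0.183]],[1,[0,0,0.2],[0,0,-0.183]],[1,[0,0,0.2],[0,0,-0.183]],[1,[0,0,0.2],[0,0,-0.183]],[1,[0,0,0.2],[0,0,-0.18]]]' >/dev/null
python3 -m crank '[[1,[0,0,0],[0,0,0]],[1,[0,0,0],[0,0,0]],[1,[0,0,0],[0,0,0]],[1,[0,0,0],[0,0,0]],[1,[0,0,0],[0,0,0]]]'
python3 -c "
from h import *
cv2.imwrite('pics/w21.png',manip.camera('wrist'))
go(.4452,-.148,.0225,39.7)"
```

```text
clock: 32.35
position: [0.4456, -0.1481, 0.1151]
ee_rot: [0.426, 0.905, -0.0, 0.001]
ft_force: [-0.4, -0.3, -0.4]
grip_width: 1.0
t 32.4 pos [ 445.5 -148.   114.9] jaw 39.6 grip 0.998 F [-0.4  0.4  0.2] 
 shift [ 0.004 -0.002  1.156] rows>= 1.9
 turn [ 0.     0.001 -0.002]
```

View pics/w21.png

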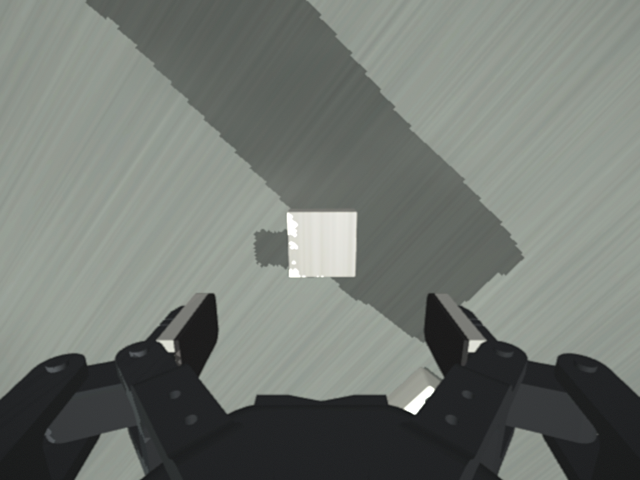

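The cap's corners are at (288,212), (357,212), (355,276) and (289,277), square to the jaws.

```bash
python3 -c "
from h import *
o=manip.get_obs();K,cw=caminfo('wrist',o)
w=cast(K,cw,[(288,212),(357,212),(355,276),(289,277)],.012);print(w.mean(0),np.linalg.norm(w[0]-w[1]),np.linalg.norm(w[1]-w[2]))
go(*w.mean(0)[:2],.0225)"
```

```text
[ 0.44560689 -0.14664104  0.012     ] 0.04522887398834087 0.044927219499187626
t 32.4 pos [ 445.5 -148.   114.9] jaw 39.6 grip 0.998 F [-0.4  0.4  0.2] 
 shift [0.014 0.012 1.156] rows>= 1.9
 turn [ 0.     0.001 -0.   ]
```

```bash
python3 -m crank '[[1,[0.01,0.01,0.45],[0,0,0]],[1,[0,0,0.45],[0,0,0]],[1,[0,0,0.25],[0,0,0]],[1,[0,0,0],[0,0,0]],[1,[0,0,0],[0,0,0]]]' 40
python3 -m crank '[[-1,[0,0,0],[0,0,0]],[-1,[0,0,0],[0,0,0]],[-1,[0,0,0],[0,0,0]],[-1,[0,0,0],[0,0,0]],[-1,[0,0,0],[0,0,0]]]' 40
python3 -m crank '[[-1,[0,0,0],[0,0,0]],[-1,[0,0,0],[0,0,0]],[-1,[0,0,0],[0,0,0]],[-1,[0,0,0],[0,0,0]],[-1,[0,0,0],[0,0,0]]]' 60
```

```text
clock: 32.9
position: [0.4457, -0.1467, 0.0231]
ee_rot: [0.425, 0.905, 0.0, 0.0]
ft_force: [0.8, 0.4, -0.1]
grip_width: 1.001
clock: 33.4
position: [0.4459, -0.1472, 0.0236]
ee_rot: [0.426, 0.905, -0.0, 0.001]
ft_force: [-2.8, 0.5, 9.6]
grip_width: 0.526
clock: 33.9
position: [0.4459, -0.1472, 0.0238]
ee_rot: [0.426, 0.905, -0.0, 0.001]
ft_force: [-3.1, 0.1, 12.7]
grip_width: 0.517
```

```bash
python3 -m crank '[[-1,[0,0,-0.3],[0,0,0]],[-1,[0,0,-0.5],[0,0,0]],[-1,[0,0,-0.6],[0,0,0]],[-1,[0,0,-0.5],[0,0,0]],[-1,[0,0,-0.2],[0,0,0]]]' 60
python3 -c "
from h import *
cv2.imwrite('pics/w22.png',manip.camera('wrist'))
go(.6107,-.2416,.185,-1.4)"
```

```text
clock: 34.4
position: [0.4468, -0.1469, 0.1946]
ee_rot: [0.425, 0.905, -0.0, 0.003]
ft_force: [0.0, 0.0, -2.6]
grip_width: 0.517
t 34.45 pos [ 447.2 -147.2  195.4] jaw 39.7 grip 0.516 F [ 1.7 -0.3  1.9] 
 shift [-2.212  0.82   0.146] rows>= 3.9
 turn [0.005 0.007 0.912]
```

View pics/w22.png

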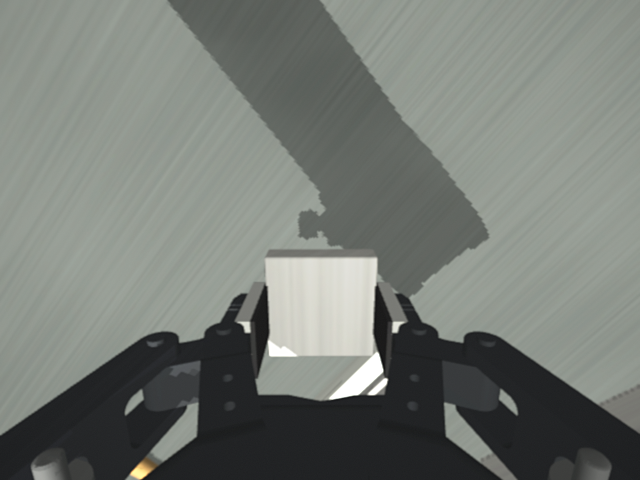

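The cap is held level and square, with its top face from (266,257) to (374,356). I'll compute the offset and carry it over.

```bash
python3 -c "
from h import *
o=manip.get_obs();K,cw=caminfo('wrist',o)
w=cast(K,cw,[(266,257),(377,257),(374,356),(270,357)],o['position'][2]-.0118);print((R.from_quat(o['ee_rot']).inv().apply(w-o['position'])*1000).mean(0))"
python3 -m crank '[[-1,[-0.553,0.205,0],[0,0,0]],[-1,[-0.553,0.205,0],[0,0,0]],[-1,[-0.553,0.205,0],[0,0,0]],[-1,[-0.553,0.205,0],[0,0,0]],[-1,[0,0,0],[0,0,0]]]' >/dev/null
python3 -m crank '[[-1,[0,0,0],[0,0,0.183]],[-1,[0,0,0],[0,0,0.183]],[-1,[0,0,0],[0,0,0.183]],[-1,[0,0,0],[0,0,0.183]],[-1,[0,0,0],[0,0,0.18]]]' >/dev/null
python3 -m crank '[[-1,[0,0,0],[0,0,0]],[-1,[0,0,0],[0,0,0]],[-1,[0,0,0],[0,0,0]],[-1,[0,0,0],[0,0,0]],[-1,[0,0,0],[0,0,0]]]'
python3 -c "
from h import *
cv2.imwrite('pics/w23.png',manip.camera('wrist'))
go(.6107,-.2416,.1208,-1.4)"
```

```text
[ 0.38754941  0.4393559  11.79849682]
clock: 35.95
position: [0.6087, -0.2412, 0.1905]
ee_rot: [0.715, 0.699, 0.0, -0.0]
ft_force: [0.0, 0.1, -1.1]
grip_width: 0.52
t 36.0 pos [ 608.7 -241.3  190.5] jaw -1.3 grip 0.516 F [ 0.9  0.9 -1.2] 
 shift [-0.004  0.025  0.871] rows>= 1.5
 turn [-0.    -0.     0.001]
```

View pics/w23.png

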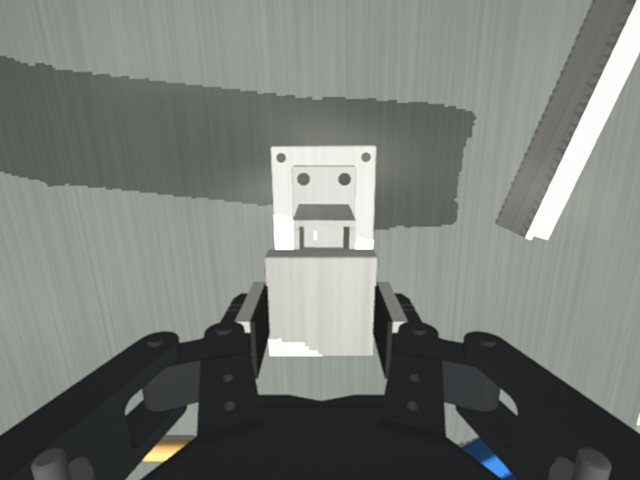

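The cap is aligned above the tube, whose top is visible at columns 292 to 356. Lowering carefully.

```bash
python3 -m crank '[[-1,[0,0.02,0.35],[0,0,0]],[-1,[0,0,0.3],[0,0,0]],[-1,[0,0,0.12],[0,0,0]],[-1,[0,0,0],[0,0,0]],[-1,[0,0,0],[0,0,0]]]'
python3 -m crank '[[-1,[0,0,0.02],[0,0,0]],[-1,[0,0,0.01],[0,0,0]],[-1,[0,0,0],[0,0,0]],[-1,[0,0,0],[0,0,0]],[-1,[0,0,0],[0,0,0]]]'
```

```text
clock: 36.5
position: [0.6109, -0.2413, 0.13]
ee_rot: [0.716, 0.699, 0.0, 0.0]
ft_force: [0.2, 0.0, -0.6]
grip_width: 0.517
clock: 37.0
position: [0.6104, -0.2413, 0.1267]
ee_rot: [0.716, 0.698, 0.0, 0.0]
ft_force: [0.7, 1.0, -1.2]
grip_width: 0.516
```

```bash
python3 -m crank '[[-1,[0,0,0.03],[0,0,0]],[-1,[0,0,0.025],[0,0,0]],[-1,[0,0,0],[0,0,0]],[-1,[0,0,0],[0,0,0]],[-1,[0,0,0],[0,0,0]]]'
```

```text
clock: 37.5
position: [0.6104, -0.2412, 0.1222]
ee_rot: [0.716, 0.698, 0.0, 0.0]
ft_force: [-0.9, -0.5, -1.6]
grip_width: 0.516
```

```bash
python3 -m crank '[[-1,[0,0,0.015],[0,0,0]],[-1,[0,0,0.01],[0,0,0]],[-1,[0,0,0],[0,0,0]],[-1,[0,0,0],[0,0,0]],[-1,[0,0,0],[0,0,0]]]'
```

```text
clock: 38.0
position: [0.6106, -0.2412, 0.121]
ee_rot: [0.716, 0.698, 0.0, 0.0]
ft_force: [-2.1, 0.3, 5.4]
grip_width: 0.517
```

Contact at z=0.121 against 0.1208 predicted. Releasing.

```bash
python3 -m crank '[[1,[0,0,0],[0,0,0]],[1,[0,0,0],[0,0,0]],[1,[0,0,0],[0,0,0]],[1,[0,0,0],[0,0,0]],[1,[0,0,0],[0,0,0]]]' 
python3 -m crank '[[1,[0,0,-0.3],[0,0,0]],[1,[0,0,-0.4],[0,0,0]],[1,[0,0,-0.4],[0,0,0]],[1,[0,0,-0.2],[0,0,0]],[1,[0,0,0],[0,0,0]]]' 
python3 -m crank '[[1,[0,0,0],[0,0,0]],[1,[0,0,0],[0,0,0]],[1,[0,0,0],[0,0,0]],[1,[0,0,0],[0,0,0]],[1,[0,0,0],[0,0,0]]]' 
python3 -c "
from h import *
cv2.imwrite('pics/w24.png',manip.camera('wrist'))
cv2.imwrite('pics/t24.png',manip.camera('top'))
cv2.imwrite('pics/s24.png',cv2.resize(manip.camera('scene')[180:330,100:560],None,fx=1.7,fy=1.7))
go(.4,-.2416,.25)"
```

```text
clock: 38.5
position: [0.6104, -0.2412, 0.1201]
ee_rot: [0.716, 0.698, -0.0, 0.0]
ft_force: [-1.1, 1.0, -0.9]
grip_width: 1.002
clock: 39.0
position: [0.6114, -0.2414, 0.2266]
ee_rot: [0.716, 0.698, 0.001, 0.002]
ft_force: [0.2, 0.7, -0.3]
grip_width: 1.001
clock: 39.5
position: [0.6102, -0.2412, 0.2236]
ee_rot: [0.716, 0.698, -0.0, -0.0]
ft_force: [0.7, -0.4, 0.1]
grip_width: 1.003
t 39.65 pos [ 610.4 -241.2  224. ] jaw -1.4 grip 0.996 F [-0.3  1.  -0.1] 
 shift [-0.069 -2.629 -0.325] rows>= 4.4
 turn [-0. -0. -0.]
```

View pics/w24.png

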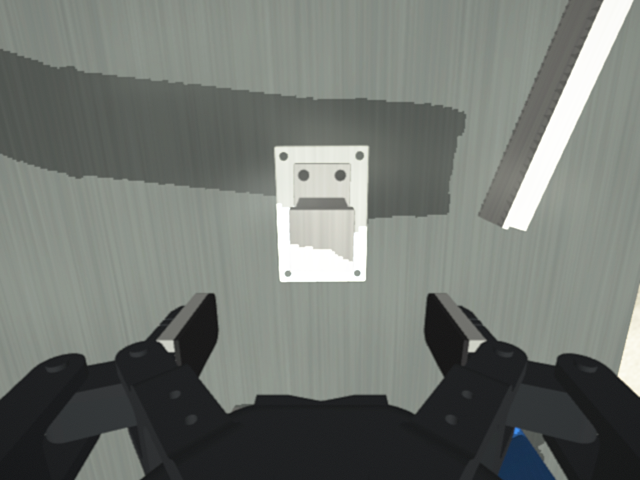

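View pics/s24.png

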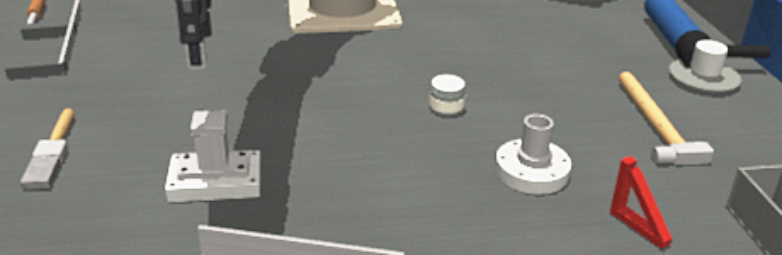

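Both stacks stand. In the wrist view the cap spans columns 291 to 355 over the plate at 293 to 352. I'll back the arm off and do a final check from the top camera.

```bash
python3 -m crank '[[1,[0,-0.4,-0.1],[0,0,0]],[1,[0,-0.4,-0.1],[0,0,0]],[1,[0,-0.5,0],[0,0,0]],[1,[0,-0.5,0],[0,0,0]],[1,[0,-0.2,0],[0,0,0]]]' 
python3 -m crank '[[1,[0,0,0],[0,0,0]],[1,[0,0,0],[0,0,0]],[1,[0,0,0],[0,0,0]],[1,[0,0,0],[0,0,0]],[1,[0,0,0],[0,0,0]]]' >/dev/null
python3 - <<'E'
from h import *
im=manip.camera('top');cv2.imwrite('pics/t25.png',im)
cv2.imwrite('pics/t25z.png',cv2.resize(im[140:310,80:580],None,fx=1.6,fy=1.6,interpolation=cv2.INTER_CUBIC))
K,cw=caminfo('top')
for n,p in {'cap':(.6107,-.2416,.109),'pipe':(.6365,.2305,.09),'block':(.6108,-.242,.025),'tab':(.6374,.2289,.025)}.items(): print(n,proj(K,cw,p))
E
```

```text
clock: 40.15
position: [0.4475, -0.2378, 0.2402]
ee_rot: [0.716, 0.698, -0.001, 0.0]
ft_force: [0.8, -1.1, 0.1]
grip_width: 0.999
cap [[432.40760615 184.27068506]]
pipe [[213.35027644 178.77050006]]
block [[423.84091431 193.37168309]]
tab [[220.50656997 185.82867198]]
```

View pics/t25z.png

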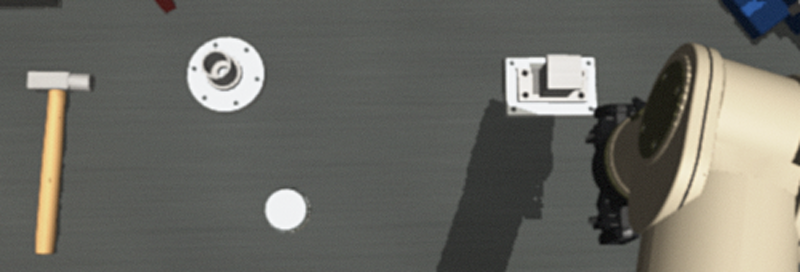

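The cap's centre at (432.5,184.7) matches the prediction. The pipe needs a closer look.

Run:
```python
import cv2
im=cv2.imread('pics/t25.png')
cv2.imwrite('pics/t25p.png',cv2.resize(im[155:215,190:250],None,fx=10,fy=10,interpolation=cv2.INTER_CUBIC))
```

```text
(no output)
```

View pics/t25p.png

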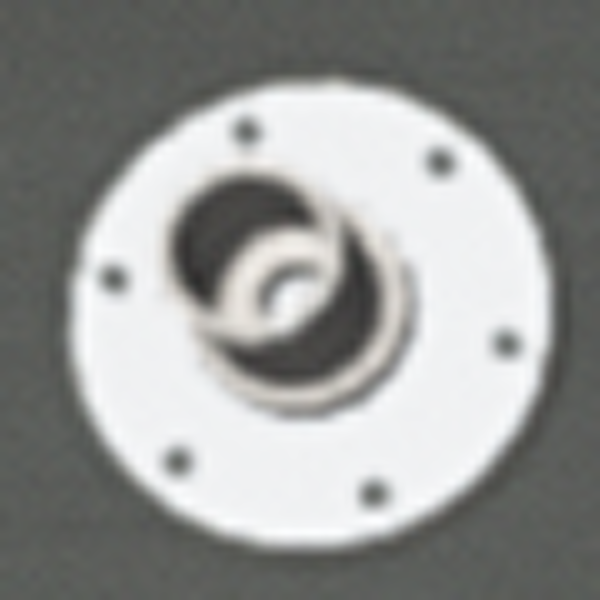

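Run:
```python
from h import *
K,cw=caminfo('top')
f=lambda x,y:(190+(x-4.5)/10,155+(y-4.5)/10)
for n,p,z in (('table',f(311,314),.025),('flange hole',f(291,295),.04),('pipe rim',f(254,252),.09)): print(n,p,cast(K,cw,[p],z)*1000)
K2,c2=caminfo('scene')
im=manip.camera('scene');cv2.imwrite('pics/s26.png',cv2.resize(im[220:310,360:470],None,fx=7,fy=6.5,interpolation=cv2.INTER_CUBIC))
print('pred scene',proj(K2,c2,[(.6365,.2305,.09),(.6373,.2308,.04),(.638,.2295,.025)]))
```

```text
table (220.65, 185.95) [[637.10584928 228.56647135  25.        ]]
flange hole (218.65, 184.05) [[637.73569472 229.91864322  40.        ]]
pipe rim (214.95, 179.75) [[634.2482343 227.0119862  90.       ]]
pred scene [[417.63674466 250.99630311]
 [415.38954643 267.911979  ]
 [414.26166279 272.97878626]]
```

View pics/s26.png

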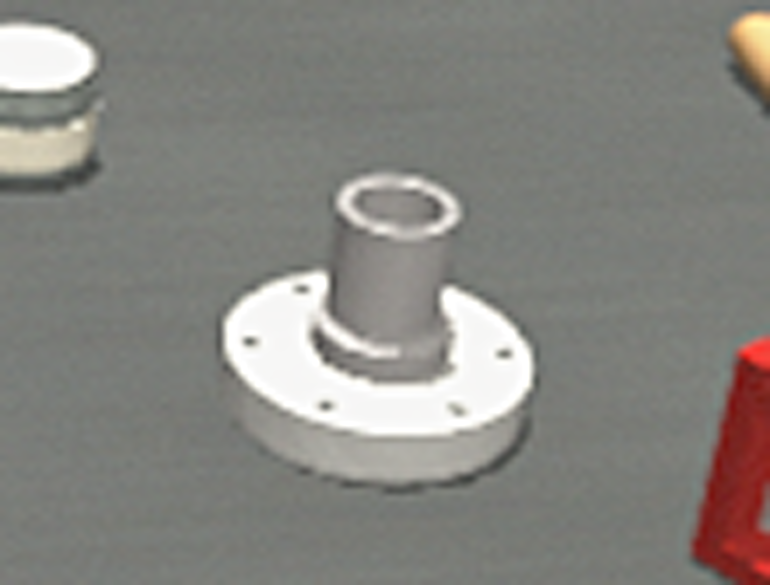

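Run:
```python
import cv2
im=cv2.imread('pics/w12.png')
cv2.imwrite('pics/w12z.png',cv2.resize(im[155:285,255:390],None,fx=4.5,fy=4.5,interpolation=cv2.INTER_CUBIC))
```

```text
(no output)
```

View pics/w12z.png

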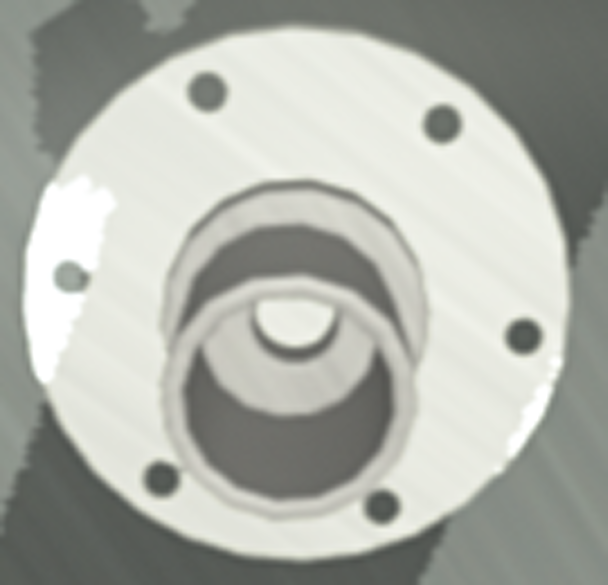

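Run:
```python
from h import *
o=dict(ee_rot=np.array([.879,.478,0,0])/np.hypot(.879,.478),position=np.array([.6373,.2306,.2072]))
K,cw=caminfo('wrist',o)
f=lambda x,y:(255+(x-1.75)/4.5,155+(y-1.75)/4.5)
for n,p,z in (('table',f(297,294),.025),('flange',f(295,313),.04),('rim',f(288,396),.09),('flange top',f(295,185),.04)): print(n,p,cast(K,cw,[p],z)*1000)
```

```text
table (320.6111111111111, 219.94444444444446) [[637.32030316 231.43866017  25.        ]]
flange (320.1666666666667, 224.16666666666669) [[636.83565082 231.35667187  40.        ]]
rim (318.6111111111111, 242.61111111111111) [[635.05547697 230.44173794  90.        ]]
flange top (320.1666666666667, 195.72222222222223) [[650.07990608 251.7506933   40.        ]]
```

The wrist view puts the pipe about 2 mm off the flange centre and the top view about 4.5 mm, both inside the 10 mm limit. Handing in.

```bash
python3 -c "
from workcell import manip
print(manip.get_obs()['clock']); manip.hand_in()"
```

```text
40.75
the job is handed in; nothing more can be done
```

Both post feet are laid up and the job is handed in at 40.75 s of the 112 s allowed. The order was flange on the round table, pipe on the flange, plate on the block, tube on the plate, cap on the tube. The gripper is open and backed off clear of everything.

**Last checks:**
- **Plate on block:** within about 0.5 mm of centre, and about 0.6° off the block's long side.
- **Flange on round table:** 1–2 mm off centre.
- **Tube and cap:** both set down on contact within 0.2 mm of the expected height. They look square and centred in the wrist view. The cap's top-camera position is within 1 pixel (about 1 mm) of where it should be.
- **Pipe on flange:** the two cameras disagree. The wrist view gives about 2 mm off centre and the top view about 4.5 mm; both are inside the 10 mm limit. The pipe looks upright in the scene view.
- **Tin, hammer and brush:** the arm never went near them and they look to be where they were, judged by eye rather than measured.

No check failed.

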